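# Refill the label-tape dispenser

### The arm

A 6-joint arm with a two-finger parallel gripper is mounted at the origin on the work surface. World frame = base frame: x ahead of the robot, y to its left, z up, the work surface at z = 0. Lengths are in m, angles in degrees, forces in N, time in s.
With the tool pointing down it reaches from about 0.35 to 0.875 m from the base axis. Payload 4.2 kg.
Tool frame: the origin (TCP) lies on the centre line of the jaws, within the pads' length; the fingertips stand 25 mm ahead of it and the grasp point (between the pads) lies 6 mm ahead of it; z points along the fingers, y is the line along which they close (so a half turn about z gives the same grasp; the last joint's range is limited). The gripper opens to 87 mm and grips with 3 to 60 N. Pads are 19 mm wide; open, the fingers measure 117 mm over their backs; the gripper's body (75 mm by 190 mm) begins 51 mm behind the grasp point.
Start: joints at [-53.996, 22.042, 0.453, 0, -68.411, -14.817], TCP at [0.226, -0.583, 0.22] pointing down, gripper open.
Joint ranges: [-179.83, 179.83], [-69.29, 118.12], [-61.27, 80.66], [-181.25, 117.63], [-171.15, -9.14], [-177.46, 177.46]. Speed limits (degrees/s): [159.86, 159.86, 180, 180, 180, 180].

### API

Orientations are given as a 3x3 rotation matrix whose columns are the frame's x, y, z axes.
In Python, from station import r gives the robot as it stands.
- The arm moves only by the tool move_arm, never from a script. Its argument "series" is a list of rows, each an object with "grip": the opening, from 0 (shut) to 1 (fully open); "xyz": the shift along the tool's x, y, z in mm, a list of three; "angular": the turn, a rotation vector about the tool's x, y, z in rad, a list of three. A call has 1 to 10 rows; each row is the pose to reach, as a shift and turn from the pose commanded when the call began, along the tool's axes at that moment; what a row does not reach only later rows make up. A row lasts 1/10 s, in which the tool goes at most 50 mm and 8.59 degrees, less where a joint would pass 70% of its speed; a pose out of reach is approached as far as the arm can. A call with a gripper value outside its range is refused whole. The fingers move at their own pace and stop on an object; the grip force is fixed at half the most. Time passes only in rows, so rows that repeat a pose let the fingers close. It gives the time, the measured TCP pose, the force, the opening and the grip force at its end, in the units of the state.
- r.sense(): the state, without advancing time (a new reading comes with each control period).
- r.capture(name): name is "scene" or "top"; returns a dict with "img" (480x640x3 uint8, red, green, blue), "camera_matrix" (3x3 intrinsics, pixels), "k1" (the pictures are not rectified: a ray, as slopes to the right and down, at radius r is drawn at 1 + k1 r^2 times it, then the intrinsics apply), "rvec" (rotation vector, rad) and "tvec" (3), from world to camera coordinates, as OpenCV has them. Camera axes: x right, y down, z forward; pixel columns grow to the right and rows downward; lengths in m; the calibration is good to about 2 mm. A picture is of the moment at which its call begins. There is no depth.
- r.finish_job(): hands the job in; it is judged then, once.
The state is a dict: "time_s": time; "joints": joint angles; "joint_velocities": joint speeds; "effort": joint torques, N m; "tcp_pos": TCP position; "ee_rot": TCP orientation; "wrist_force": force on the tool from outside, world axes, zero at the start; "moment": the same for the moment, N m; "gripper_width": opening from 0.0 (shut) to 1.0 (fully open); "gripper_force": force on a finger pad.
Only numpy, scipy, OpenCV 4.12 (cv2) and the standard library are available. Lean on these libraries where they do the work, as an engineer would, in place of code of your own. Each camera call takes 0.05 s, during which the arm holds its last target. There are 200 camera calls.

### The job

Refill the bench's label-tape dispenser: tip the tub's lid up by its lip so that it pivots on the opposite edge (some 15 degrees), lift it off and lay it flat on the clear bench, lip upwards. Stand every roll of tape from the tub between the dispenser's cheeks and push the spindle right through both cheeks and all the rolls, from either side, until its handle is home against the cheek. Then close the tub again with its lid, and leave the other things on the bench where they are.

Things in the scene. Friction and masses are not known exactly. Their poses are not given: they have to be found in the camera images.
- axle (a point): Tape dispenser, fixed to the bench: grey base plate and two upright cheeks (48 mm wide, 10 mm thick, tops 53.5 mm above the bench), 96 mm apart inside and 116 mm over their outer faces, each with a round 18 mm through hole. The point is midway between the cheeks on the holes' common axis, 35.5 mm above the bench; y runs along the holes, x points to the rear (away from the robot), z up
- cradle (a point): middle of the top of the dispenser's base plate (9 mm thick; front edge 62 mm ahead of, rear edge 48 mm behind the axle, 124 mm long). Two ribs on it, 13 to 21 mm either side of the middle, cradle standing rolls so that their bores line up with the holes (centres 35.5 mm above the bench); room for four side by side. Open front and rear but for a toothed cutter strip 56 to 67 mm in front of the axle, 25 mm high
- hole_a (a point): mouth of the hole in the outer face of the cheek on the dispenser's +y side (chamfered 1.5 mm)
- hole_b (a point): mouth of the hole in the outer face of the cheek on the -y side (chamfered 1.5 mm)
- handle (a point): Spindle, loose, lies on the bench in front of tub and dispenser: a square aluminium handle 20 x 20 x 48 mm and, from its end face, a rod 14 mm in diameter and 130 mm long. 90 g, balanced inside the handle, so it lies level on a flat of the handle. The point is the handle's centre (10 mm above the bench as it lies); x runs from handle to rod tip, and the rod begins 24 mm ahead of this point
- spindle_mid (a point): point on the rod's axis, 58 mm from the handle's end face (82 mm ahead of the handle's centre), same axes as handle; it meets the axle point when the spindle is fully home
- spindle_tip (a point): tip of the spindle's rod, 154 mm ahead of the handle's centre; the last 9 mm taper from 14 to 7 mm in diameter
- tub_mouth (a point): Tub, fixed to the bench: open white plastic box, 126 x 126 mm outside, walls 3 mm, 64 mm high; the point is the centre of its mouth at rim height; x points away from the robot, y along the row of rolls. Tub and dispenser stand side by side, either one on the left; the bench beyond the tub and beyond the dispenser, to the outer sides, is clear
- tub_floor (a point): middle of the tub's inner floor (3 mm above the bench). Two ribs along y, 13 to 21 mm either side of the middle and 5 mm high, cradle the rolls with their centres 29.4 mm above the bench, 35 mm off the walls at their sides
- tub_far_rim (a point): middle of the tub rim's edge on its +x side
- lid_lip (a point): Lid, loose, 140 g, rests on the tub's rim: grey plate 132 x 132 mm, 5 mm thick, under it a plug 112 x 112 x 6 mm that sits loosely in the mouth, on top near the -x edge an upright lip to pinch, 10 mm thick (along x), 46 mm wide (along y), 22 mm high. The point is the lip's centre, 11 mm above the plate's top, 53 mm from the lid's middle; axes are the lid's own, as the tub's when closed
- lid_center (a point): middle of the underside of the lid's plate, where plate and plug meet; at the tub's mouth when closed, 6 mm above the bench when the lid lies flat on it
- lid_far (a point): middle of the plate's lower edge on the side opposite the lip (+x), 66 mm from lid_center
- roll1_center (a point): A roll of white label tape on a cardboard core, a rigid ring 50 mm in diameter and 19 mm wide with a 25 mm bore; the point is its centre, its y axis runs along the bore. Starts standing on edge in the tub, bore along the tub's y axis; None from the start if there is no such roll today
- roll2_center (a point): Another roll of white label tape on a cardboard core, a rigid ring 50 mm in diameter and 19 mm wide with a 25 mm bore; the point is its centre, its y axis runs along the bore. Starts standing on edge in the tub, bore along the tub's y axis; None from the start if there is no such roll today
- roll3_center (a point): Another roll of white label tape on a cardboard core, a rigid ring 50 mm in diameter and 19 mm wide with a 25 mm bore; the point is its centre, its y axis runs along the bore. Starts standing on edge in the tub, bore along the tub's y axis; None from the start if there is no such roll today
- roll4_center (a point): Another roll of white label tape on a cardboard core, a rigid ring 50 mm in diameter and 19 mm wide with a 25 mm bore; the point is its centre, its y axis runs along the bore. Starts standing on edge in the tub, bore along the tub's y axis; None from the start if there is no such roll today
- beaker: bystander: glass beaker, 68 mm in diameter, 90 mm high; origin under its centre
- reagent: bystander: amber reagent bottle, 60 mm in diameter, 120 mm high; origin under its centre
- marker: bystander: marker pen, 125 mm long, lying along its x axis; origin on its underside, 10 mm from its middle towards the end without the cap
There are look-alikes about, which are no part of the job. Leave any green or turquoise look-alike of the part that bears lid_lip alone.

How it is judged:
By the outcome, as a careful person would: the job done as asked, in the order asked, and still so for the second after the job is handed in, with the robot touching nothing.
Of roll1, roll2, roll3, roll4 only 2 to 4 are there at a start; the rules pass over those that are not, and their reading is None.
At some moment in a run one of spindle may be knocked a few centimetres aside while the robot is not near it.
It also fails if it takes over 210 s, if anything falls off the work surface, if the arm or the gripper's body presses on something with over 40 N, if the wrist force passes 120 N, or if a joint passes its speed limit or range.

## Working session

There is one attempt and no reset: what is moved stays moved. The work goes in short steps, Python scripts to look and compute and a tool call to move; the robot and the scene stay as the last step left them, time stands still between calls to the robot, and variables do not carry over. Pictures are saved under pics/ and viewed, at most 14 in all, crops included, and the job is handed in when it is done.

Besides the shell and the picture viewer there is one more tool, called after "Request:" as name(argument=value, ...), one argument or row to a line, values as JSON. move_arm: Moves the arm, as the interface text tells. Its arguments: {"type":"object","properties":{"series":{"type":"array"}},"required":["series"]}

```bash
ls; mkdir -p pics; cat > h.py <<'E'
import numpy as np, cv2
from station import r
def cap(name,fn=None):
    c=r.capture(name)
    if fn: cv2.imwrite('pics/'+fn,cv2.cvtColor(c['img'],cv2.COLOR_RGB2BGR))
    return c
def ray(c,uv):
    K=np.array(c['camera_matrix']);k=c['k1'];R=cv2.Rodrigues(np.array(c['rvec'],float))[0];t=np.array(c['tvec'],float).ravel()
    d=cv2.undistortPoints(np.array([[uv]],float),K,np.array([k,0,0,0.]))[0,0]
    return -R.T@t, R.T@np.array([d[0],d[1],1.])
def onz(c,uv,z):
    o,d=ray(c,uv); return o+d*(z-o[2])/d[2]
def proj(c,P):
    return cv2.projectPoints(np.array(P,float).reshape(-1,3),np.array(c['rvec'],float),np.array(c['tvec'],float),np.array(c['camera_matrix']),np.array([c['k1'],0,0,0.]))[0][:,0]
E
python3 - <<'E'
from h import *
a=cap('scene','s0.png');b=cap('top','t0.png')
for c in(a,b):
    print(c['camera_matrix'],c['k1'],ray(c,(320,240)))
s=r.sense();print(s['time_s'],s['tcp_pos'],s['ee_rot'],s['gripper_width'],s['wrist_force'])
E
```

```text
pics
[[587.74841491   0.         321.61757549]
 [  0.         587.74841491 223.94989367]
 [  0.           0.           1.        ]] -0.188750742697973 (array([ 1.20546715, -0.93257263,  0.77969324]), array([-0.49576765,  0.64552108, -0.58161025]))
[[473.57507614   0.         322.58940778]
 [  0.         473.57507614 229.10922091]
 [  0.           0.           1.        ]] -0.09936168598187703 (array([ 0.52702696, -0.09118082,  0.85688489]), array([-2.37658591e-03, -6.40119629e-04, -1.00027634e+00]))
0.1 [ 0.22572054 -0.58225009  0.21865897] [[-9.32451600e-01 -3.61293974e-01 -8.23259735e-04]
 [-3.61294892e-01  9.32449878e-01  1.79634138e-03]
 [ 1.18641124e-04  1.97244093e-03 -9.99998048e-01]] 1.0019415370655864 [0.75883385 0.69775    0.27570776]
```

View pics/t0.png

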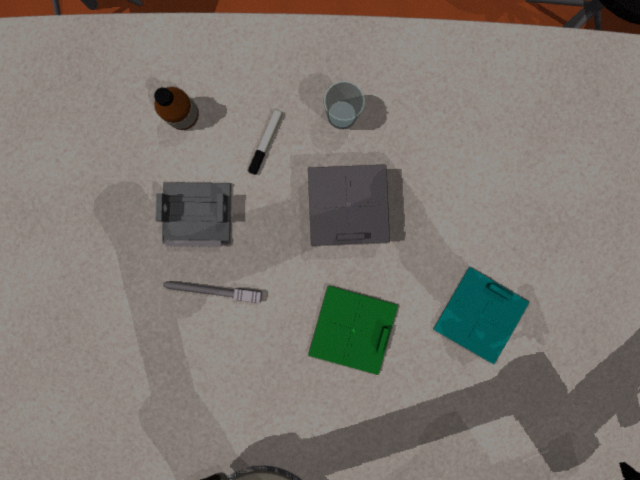

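View pics/s0.png

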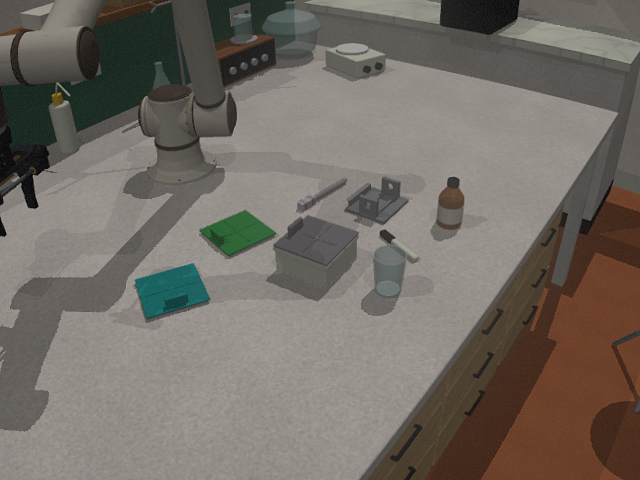

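The top view shows the tub with its grey lid at about (348,205), lip towards the robot at (352,237). The dispenser is at (197,213), and the spindle has its handle at (248,296) and its tip at (165,286). The green and turquoise lids at (353,330) and (482,315) are decoys. I'll enlarge the working areas to measure.

```bash
python3 - <<'E'
import cv2,numpy as np
i=cv2.imread('pics/t0.png');s=cv2.imread('pics/s0.png')
a=cv2.resize(i[150:310,150:410],None,fx=3,fy=3,interpolation=cv2.INTER_CUBIC)
a=cv2.convertScaleAbs(a,alpha=1.8,beta=0)
cv2.imwrite('pics/c0.png',a)
b=cv2.resize(s[165:295,260:420],None,fx=4.5,fy=4.5,interpolation=cv2.INTER_CUBIC)
cv2.imwrite('pics/c1.png',cv2.convertScaleAbs(b,alpha=1.6))
for p in [(197,200),(170,210),(224,212),(197,240),(348,190),(248,296),(200,290),(330,260)]: print(p,i[p[1],p[0]])
E
```

```text
(197, 200) [82 83 79]
(170, 210) [50 48 50]
(224, 212) [34 34 34]
(197, 240) [75 74 77]
(348, 190) [76 74 77]
(248, 296) [146 141 148]
(200, 290) [90 86 93]
(330, 260) [130 137 146]
```

View pics/c0.png

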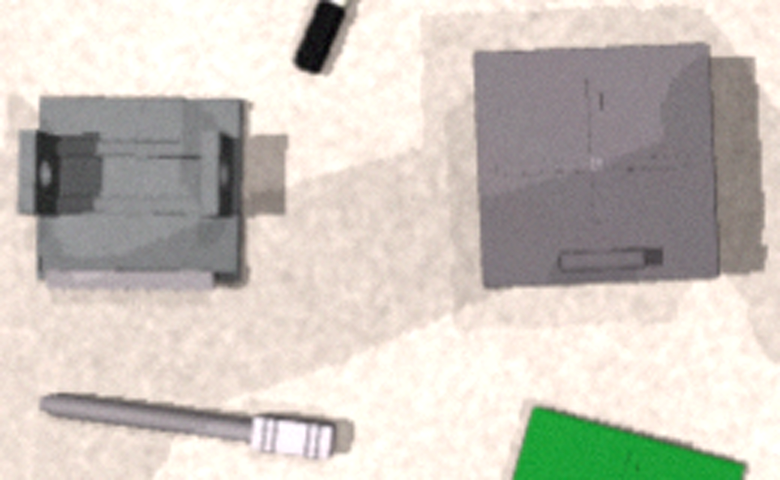

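View pics/c1.png

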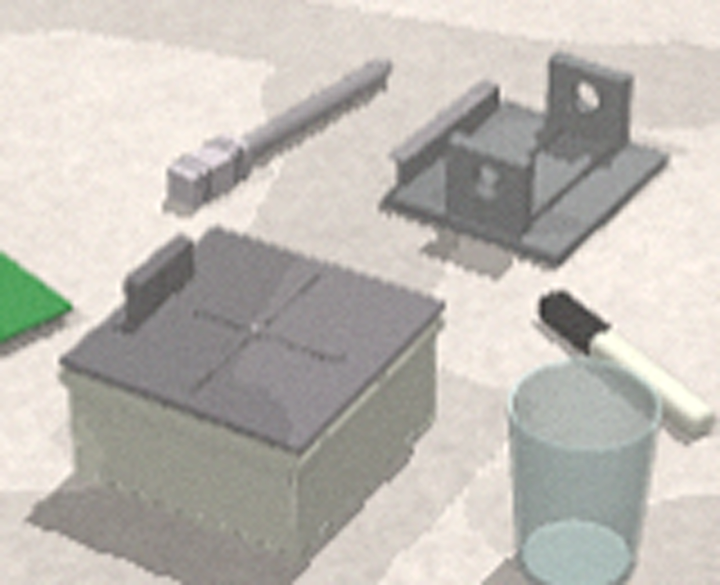

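The enlarged crops give these pixels:
- **Lid:** corners at crop (474,52), (709,43), (719,277) and (485,287).
- **Lip top:** roughly x 559–643, y 249–271.
- **Cheek tops:** left x 18–37, y 131–213; right x 202–218, y 133–214.
- **Spindle:** handle end at (333,437), tip at (42,402).

Now I'll convert these to world positions.

```bash
cat >> h.py <<'E'
def cp(c,X,Y,z,f=3,x0=150,y0=150): return onz(c,(x0+(X+.5)/f-.5,y0+(Y+.5)/f-.5),z)
def tgt(pos,yaw_y,ang=0):
    """tool pointing down, tool y axis at world angle yaw_y deg"""
    a=np.deg2rad(yaw_y);y=np.array([np.cos(a),np.sin(a),0]);z=np.array([0,0,-1.]);return np.array(pos,float),np.c_[np.cross(y,z),y,z]
def shift(T,R0=None,p0=None):
    s=r.sense();p=np.array(s['tcp_pos']) if p0 is None else p0;R=np.array(s['ee_rot']) if R0 is None else R0
    print('shift mm',np.round(R.T@(T[0]-p)*1e3,1),'rot',np.round(cv2.Rodrigues(R.T@T[1])[0].ravel(),4))
def st():
    s=r.sense();print('t',round(s['time_s'],2),'p',np.round(np.array(s['tcp_pos'])*1e3,1),'yaw y',np.round(np.rad2deg(np.arctan2(s['ee_rot'][1][1],s['ee_rot'][0][1])),2),'w',round(s['gripper_width'],3),'gf',s['gripper_force'],'F',np.round(s['wrist_force'],1),'j',np.round(s['joints'],1))
E
python3 - <<'E'
from h import *
import numpy as np
np.set_printoptions(precision=4,suppress=True)
c=cap('top');s=cap('scene')
L=np.array([cp(c,*p,.069) for p in [(474,52),(709,43),(719,277),(485,287)]])
print('lid',L.mean(0),[np.linalg.norm(L[i]-L[i-1]) for i in range(4)])
e=L[1]-L[0]+L[2]-L[3];print('ydir',np.rad2deg(np.arctan2(-e[1],-e[0]))); e=L[0]-L[3]+L[1]-L[2];print('xdir',np.rad2deg(np.arctan2(e[1],e[0])))
l=np.array([cp(c,*p,.091) for p in [(559,251),(642,248),(644,268),(560,272)]]);print('lip',l.mean(0),np.ptp(l,0))
ch=np.array([cp(c,*p,.0535) for p in [(18,131),(218,133),(218,214),(18,213)]]);print('cheeks',ch,ch.mean(0))
ch2=np.array([cp(c,*p,.0535) for p in [(37,131),(202,133),(202,214),(37,213)]]);print('in',ch2.mean(0))
b=np.array([cp(c,*p,.009) for p in [(40,97),(243,100),(242,285),(40,272)]]);print('base',b)
H=cp(c,333,437,.015);A=cp(c,252,429,.0);T=cp(c,42,402,.010);print('spindle',H,A,T,np.linalg.norm(T-H))
# check in scene: proj holes
S=(lambda X,Y,z: onz(s,(260+(X+.5)/4.5-.5,165+(Y+.5)/4.5-.5),z))
print('scene: near cheek top',S(447,140,.0535),S(535,165,.0535),'far',S(550,55,.0535),S(633,75,.0535))
print('lid',[S(*p,.069) for p in [(62,360),(205,228),(444,303),(297,447)]])
print('sp',S(388,66,.010),S(188,185,.010), 'mk',[onz(s,p,0)for p in [(381,235),(417,260)]])
E
```

```text
lid [ 0.5857 -0.1379  0.069 ] [np.float64(0.13095858583772524), np.float64(0.13135165351254152), np.float64(0.130772411384567), np.float64(0.1301652095159765)]
ydir 93.913653606316
xdir 3.9983646705910454
lip [ 0.5326 -0.1402  0.091 ] [0.0141 0.0461 0.    ]
cheeks [[0.5975 0.1928 0.0535]
 [0.599  0.077  0.0535]
 [0.5529 0.0755 0.0535]
 [0.5505 0.1911 0.0535]] [0.575  0.1341 0.0535]
in [0.575  0.1331 0.0535]
base [[0.6223 0.1958 0.009 ]
 [0.6232 0.0719 0.009 ]
 [0.5123 0.0689 0.009 ]
 [0.5166 0.1919 0.009 ]]
spindle [0.4238 0.0111 0.015 ] [0.4253 0.0621 0.    ] [0.4385 0.1881 0.01  ] 0.17768382020275847
scene: near cheek top [0.5555 0.0711 0.0535] [0.607  0.0759 0.0535] far [0.5529 0.1795 0.0535] [0.6023 0.1861 0.0535]
lid [array([ 0.5299, -0.2115,  0.069 ]), array([ 0.5166, -0.0867,  0.069 ]), array([ 0.6492, -0.0745,  0.069 ]), array([ 0.6569, -0.2026,  0.069 ])]
sp [0.442  0.1817 0.01  ] [0.4254 0.0124 0.01  ] mk [array([0.6452, 0.0281, 0.    ]), array([ 0.7595, -0.0084,  0.    ])]
```

Sizes check out: the lid measures 131 mm against 132, the spindle 178 against 178, and the cheeks 116 mm over. The tub's yaw is about 4°. Next I compute the approach to above the lip.

```bash
python3 - <<'E'
from h import *
shift(tgt((.5328,-.1412,.18),184))
E
```

```text
shift mm [-445.7  300.4   39.3] rot [ 1.2000e-03  8.0000e-04 -1.2709e+00]
```

Request:
move_arm(
  series=[
    {"grip": 0.5, "xyz": [-445.7, 300.4, 39.3], "angular": [0.0012, 0.0008, -1.2709]},
    {"grip": 0.5, "xyz": [-445.7, 300.4, 39.3], "angular": [0.0012, 0.0008, -1.2709]},
    {"grip": 0.5, "xyz": [-445.7, 300.4, 39.3], "angular": [0.0012, 0.0008, -1.2709]},
    {"grip": 0.5, "xyz": [-445.7, 300.4, 39.3], "angular": [0.0012, 0.0008, -1.2709]},
    {"grip": 0.5, "xyz": [-445.7, 300.4, 39.3], "angular": [0.0012, 0.0008, -1.2709]},
    {"grip": 0.5, "xyz": [-445.7, 300.4, 39.3], "angular": [0.0012, 0.0008, -1.2709]},
    {"grip": 0.5, "xyz": [-445.7, 300.4, 39.3], "angular": [0.0012, 0.0008, -1.2709]},
    {"grip": 0.5, "xyz": [-445.7, 300.4, 39.3], "angular": [0.0012, 0.0008, -1.2709]},
    {"grip": 0.5, "xyz": [-445.7, 300.4, 39.3], "angular": [0.0012, 0.0008, -1.2709]},
    {"grip": 0.5, "xyz": [-445.7, 300.4, 39.3], "angular": [0.0012, 0.0008, -1.2709]},
  ],
)

```text
time_s: 1.2
tcp_pos: [0.5115, -0.1714, 0.1832]
ee_rot: [[0.071, -0.997, 0.001], [-0.997, -0.071, -0.001], [0.001, -0.001, -1.0]]
wrist_force: [1.2, -0.7, 0.3]
gripper_width: 0.503
gripper_force: 0.0
```

Request:
move_arm(
  series=[
    {"grip": 0.5, "xyz": [0, 0, 0], "angular": [0, 0, 0]},
    {"grip": 0.5, "xyz": [0, 0, 0], "angular": [0, 0, 0]},
    {"grip": 0.5, "xyz": [0, 0, 0], "angular": [0, 0, 0]},
    {"grip": 0.5, "xyz": [0, 0, 0], "angular": [0, 0, 0]},
    {"grip": 0.5, "xyz": [0, 0, 0], "angular": [0, 0, 0]},
  ],
)

```text
time_s: 1.7
tcp_pos: [0.5102, -0.1744, 0.1834]
ee_rot: [[0.068, -0.998, 0.001], [-0.998, -0.068, -0.001], [0.001, -0.001, -1.0]]
wrist_force: [-0.0, -0.4, -0.2]
gripper_width: 0.504
gripper_force: 0.0
```

```bash
python3 - <<'E'
from h import *
st(); shift(tgt((.5328,-.1412,.0965),184))
E
```

```text
t 1.7 p [ 510.2 -174.4  183.4] yaw y -176.11 w 0.504 gf 0.0 F [-0.  -0.4 -0.2] j [ -1.6  15.4 -14.9   0.1 -59.7   5.4]
shift mm [-31.7 -24.8  86.8] rot [-0.0007 -0.0013 -0.0019]
```

Request:
move_arm(
  series=[
    {"grip": 0.5, "xyz": [-31.7, -24.8, 20], "angular": [0, 0, 0]},
    {"grip": 0.5, "xyz": [-31.7, -24.8, 50], "angular": [0, 0, 0]},
    {"grip": 0.5, "xyz": [-31.7, -24.8, 75], "angular": [0, 0, 0]},
    {"grip": 0.5, "xyz": [-31.7, -24.8, 86.8], "angular": [0, 0, 0]},
    {"grip": 0.5, "xyz": [-31.7, -24.8, 86.8], "angular": [0, 0, 0]},
    {"grip": 0.5, "xyz": [-31.7, -24.8, 86.8], "angular": [0, 0, 0]},
  ],
)

```text
time_s: 2.3
tcp_pos: [0.534, -0.1408, 0.0973]
ee_rot: [[0.069, -0.998, 0.002], [-0.998, -0.069, -0.002], [0.002, -0.002, -1.0]]
wrist_force: [0.1, -0.4, 0.2]
gripper_width: 0.501
gripper_force: 0.0
```

```bash
python3 - <<'E'
from h import *
st(); shift(tgt((.5328,-.1412,.0965),184))
c=cap('top');i=cv2.cvtColor(c['img'],cv2.COLOR_RGB2BGR);s=cap('scene');j=cv2.cvtColor(s['img'],cv2.COLOR_RGB2BGR)
cv2.imwrite('pics/c2.png',np.hstack([cv2.resize(i[140:270,290:410],(400,433)),cv2.resize(j[170:290,255:375],(400,433))]))
E
```

```text
t 2.3 p [ 534.  -140.8   97.3] yaw y -176.02 w 0.501 gf 0.0 F [ 0.1 -0.4  0.2] j [  2.1  21.9 -19.4   0.1 -48.6   1.8]
shift mm [0.3 1.2 0.8] rot [-0.002  -0.0019 -0.0003]
```

View pics/c2.png

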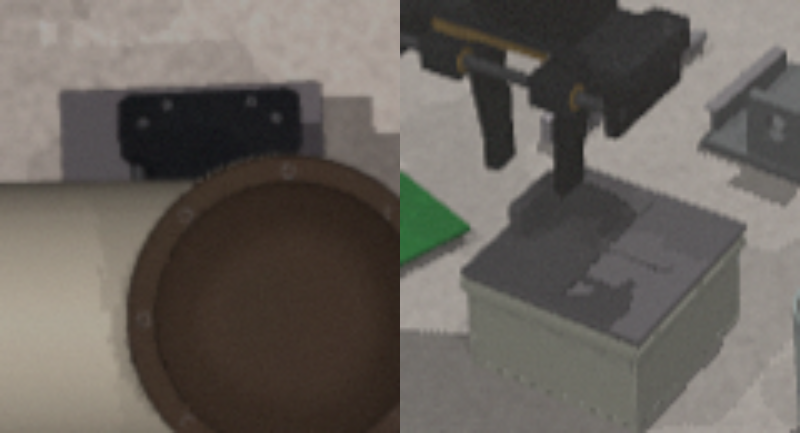

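The right half (scene camera) shows the fingers straddling the lip: one in front at (568,185), one behind at (500,165). Closing.

Request:
move_arm(
  series=[
    {"grip": 0, "xyz": [0, 1, 0.5], "angular": [0, 0, 0]},
    {"grip": 0, "xyz": [0, 1, 0.5], "angular": [0, 0, 0]},
    {"grip": 0, "xyz": [0, 1, 0.5], "angular": [0, 0, 0]},
    {"grip": 0, "xyz": [0, 1, 0.5], "angular": [0, 0, 0]},
    {"grip": 0, "xyz": [0, 1, 0.5], "angular": [0, 0, 0]},
    {"grip": 0, "xyz": [0, 1, 0.5], "angular": [0, 0, 0]},
    {"grip": 0, "xyz": [0, 1, 0.5], "angular": [0, 0, 0]},
    {"grip": 0, "xyz": [0, 1, 0.5], "angular": [0, 0, 0]},
  ],
)

```text
time_s: 3.2
tcp_pos: [0.5323, -0.1402, 0.0958]
ee_rot: [[0.07, -0.998, 0.0], [-0.998, -0.07, -0.001], [0.001, -0.0, -1.0]]
wrist_force: [0.3, -0.3, 0.2]
gripper_width: 0.008
gripper_force: 0.0
```

```bash
python3 - <<'E'
from h import *
st()
for d in (3,6,9,12,15,17):
    t=np.deg2rad(d);x=-119*np.cos(t)+32.5*np.sin(t)+119;z=119*np.sin(t)+32.5*np.cos(t)-32.5
    print(d,'xyz',[0,round(-x,1),round(-z,1)],'ang',round(-t,4))
E
```

```text
t 3.2 p [ 532.3 -140.2   95.8] yaw y -175.99 w 0.008 gf 0.0 F [ 0.3 -0.3  0.2] j [  2.2  21.9 -19.7   0.1 -48.4   1.8]
3 xyz [0, np.float64(-1.9), np.float64(-6.2)] ang -0.0524
6 xyz [0, np.float64(-4.0), np.float64(-12.3)] ang -0.1047
9 xyz [0, np.float64(-6.5), np.float64(-18.2)] ang -0.1571
12 xyz [0, np.float64(-9.4), np.float64(-24.0)] ang -0.2094
15 xyz [0, np.float64(-12.5), np.float64(-29.7)] ang -0.2618
17 xyz [0, np.float64(-14.7), np.float64(-33.4)] ang -0.2967
```

```bash
python3 - <<'E'
from h import *
s=cap('scene');j=cv2.cvtColor(s['img'],cv2.COLOR_RGB2BGR)
print(onz(s,(305.4,223.2),.072), onz(s,(285,216),.072))
print(proj(s,[(.5328,-.1412,.091),(.5328,-.1412,.069),(.5323,-.1402,.0958-.025)]))
cv2.imwrite('pics/c3.png',cv2.convertScaleAbs(cv2.resize(j[160:290,250:390],None,fx=5,fy=4.6,interpolation=cv2.INTER_CUBIC),alpha=1.7))
E
```

```text
[ 0.53908154 -0.11477171  0.072     ] [ 0.4843975  -0.11761921  0.072     ]
[[295.08659318 220.58694195]
 [295.59578331 229.14051985]
 [295.66183432 228.15399961]]
```

View pics/c3.png

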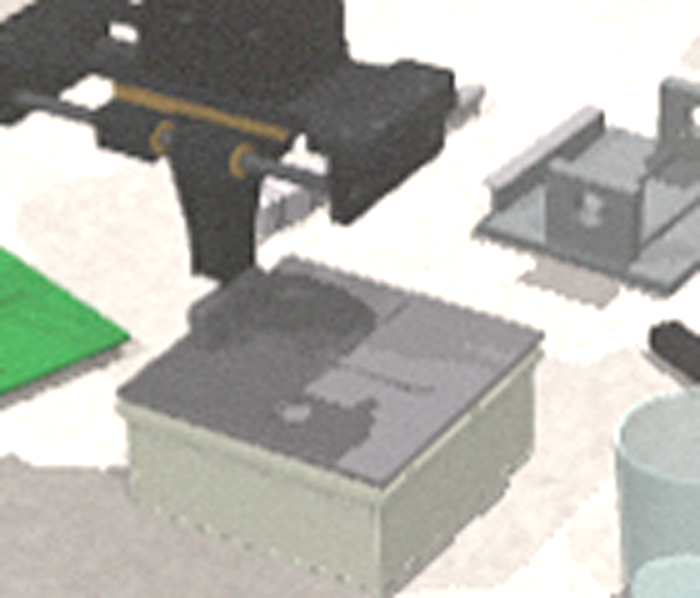

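The closed fingertips, at crop (225,280), sit level with the lip's top edge, so they are about 18 mm higher than I reckoned. I'll reopen and go down in small steps, watching the force.

Request:
move_arm(
  series=[
    {"grip": 0.4, "xyz": [0, 0, 0], "angular": [0, 0, 0]},
    {"grip": 0.4, "xyz": [0, 0, 0], "angular": [0, 0, 0]},
    {"grip": 0.4, "xyz": [0, 0, 0], "angular": [0, 0, 0]},
    {"grip": 0.4, "xyz": [0, 0, 0], "angular": [0, 0, 0]},
    {"grip": 0.4, "xyz": [0, 0, 2], "angular": [0, 0, 0]},
    {"grip": 0.4, "xyz": [0, 0, 4], "angular": [0, 0, 0]},
    {"grip": 0.4, "xyz": [0, 0, 5], "angular": [0, 0, 0]},
    {"grip": 0.4, "xyz": [0, 0, 5], "angular": [0, 0, 0]},
  ],
)

```text
time_s: 4.05
tcp_pos: [0.5321, -0.1402, 0.0905]
ee_rot: [[0.07, -0.998, -0.0], [-0.998, -0.07, -0.001], [0.001, 0.0, -1.0]]
wrist_force: [0.3, -0.1, -0.1]
gripper_width: 0.394
gripper_force: 0.0
```

```bash
python3 - <<'E'
from h import *
st()
s=cap('scene');j=cv2.cvtColor(s['img'],cv2.COLOR_RGB2BGR)
print(proj(s,[(.5328,-.1412,.091),(.5328,-.1412,.069)]))
g=cv2.cvtColor(j,cv2.COLOR_BGR2GRAY)
print(g[205:235:1,285:312:2])
E
```

```text
t 4.05 p [ 532.1 -140.2   90.5] yaw y -176.0 w 0.394 gf 0.0 F [ 0.3 -0.1 -0.1] j [  2.2  22.3 -20.    0.1 -47.8   1.8]
[[295.08659318 220.58694195]
 [295.59578331 229.14051985]]
[[ 40  40  43 150 147 147 116  41  45  40  40  44  77  90]
 [ 38  42  34 149 150 149 117  38  37  38  43  41  83  90]
 [ 42  44  34 147 148 147 113  37  42  40  39  41  92 124]
 [ 40  35  31 151 149 151 111  44  39  43  41  40 123 144]
 [ 41  41  37 149 152 160 109  45  41  42  45  34 144 154]
 [ 46  40  34 149 153 164 114  46  45  41  38  34 155 157]
 [ 39  47  37 146 153 166 113  44  46  42  43  43 164 154]
 [ 42  40  37 148 158 161 140  52  44  41  41  50 162 157]
 [ 43  45  38 152 158 154 164  61  43  42  39  53 162 159]
 [ 38  43  38 150 152 155 160  56  42  46  38  50 161 159]
 [ 44  46  39 149 153 156 164  55  44  37  35  47 130 147]
 [ 44  42  44 150 159 158 165  44  40  36  39  45  87 109]
 [ 43  37 117 149 158 156 167  52  40  43  39  37  84  82]
 [ 39  65 151 146 152 161 132  47  43  44  45  41  87  82]
 [ 36 125 151 148 148 147  77  41  41  40  45  44  73  74]
 [119 154 148 148 152 101  55  47  41  42  45  44  62  58]
 [152 154 146 147 133  59  59  45  44  43  37  50  62  59]
 [147 147 146 153  90  67  64  44  37  46  41  55  60  62]
 [148 147 149 129  66  67  60  46  44  39  55  57  59  62]
 [149 150 139  80  66  60  59  45  41  42  64  62  61  59]
 [144 150 104  67  65  59  62  53  39  54  63  56  61  63]
 [147 141  70  72  62  60  56  60  53  59  62  64  61  60]
 [149 117  75  70  62  58  57  55  57  61  61  58  61  59]
 [150 108  68  64  58  61  59  59  61  59  60  63  57  59]
 [151 108  63  61  61  57  58  56  61  60  61  60  58  58]
 [146 123  66  61  61  60  58  58  62  59  65  66  61  61]
 [147 135  66  63  62  61  62  63  61  64  66  68  57  61]
 [156 106  64  63  60  57  60  63  63  66  64  66  64  61]
 [133  65  68  64  60  60  61  67  71  70  74  68  61  63]
 [ 93  69  65  63  59  66  65  67  71  71  70  69  65  62]]
```

```bash
python3 - <<'E'
from h import *
s=cap('scene')
for z in (.065,.075,.085,.095): print(z,proj(s,[(.552,-.139,z),(.512,-.142,z)]).round(1).tolist())
E
```

```text
0.065 [[303.4, 233.1], [287.9, 227.8]]
0.075 [[303.2, 229.2], [287.7, 223.9]]
0.085 [[303.0, 225.3], [287.4, 220.1]]
0.095 [[302.8, 221.4], [287.1, 216.2]]
```

Request:
move_arm(
  series=[
    {"grip": 0.4, "xyz": [0, 0, 2], "angular": [0, 0, 0]},
    {"grip": 0.4, "xyz": [0, 0, 4], "angular": [0, 0, 0]},
    {"grip": 0.4, "xyz": [0, 0, 5], "angular": [0, 0, 0]},
    {"grip": 0.4, "xyz": [0, 0, 5], "angular": [0, 0, 0]},
  ],
)

```text
time_s: 4.55
tcp_pos: [0.5322, -0.1402, 0.0856]
ee_rot: [[0.07, -0.998, 0.0], [-0.998, -0.07, -0.001], [0.001, 0.0, -1.0]]
wrist_force: [-0.1, -0.6, -0.7]
gripper_width: 0.398
gripper_force: 0.0
```

The tips are only about 6–7 mm ahead of the TCP reading. I'll go down another 7 mm, gently.

Request:
move_arm(
  series=[
    {"grip": 0.4, "xyz": [0, 0, 2], "angular": [0, 0, 0]},
    {"grip": 0.4, "xyz": [0, 0, 4], "angular": [0, 0, 0]},
    {"grip": 0.4, "xyz": [0, 0, 5], "angular": [0, 0, 0]},
    {"grip": 0.4, "xyz": [0, 0, 5], "angular": [0, 0, 0]},
  ],
)

```text
time_s: 4.95
tcp_pos: [0.5322, -0.1403, 0.0806]
ee_rot: [[0.07, -0.998, 0.0], [-0.998, -0.07, -0.001], [0.001, 0.0, -1.0]]
wrist_force: [0.5, 0.1, -0.8]
gripper_width: 0.398
gripper_force: 0.0
```

Request:
move_arm(
  series=[
    {"grip": 0.4, "xyz": [0, 0, 1], "angular": [0, 0, 0]},
    {"grip": 0.4, "xyz": [0, 0, 2], "angular": [0, 0, 0]},
    {"grip": 0.4, "xyz": [0, 0, 2], "angular": [0, 0, 0]},
  ],
)

```text
time_s: 5.25
tcp_pos: [0.5322, -0.1402, 0.0787]
ee_rot: [[0.07, -0.998, 0.0], [-0.998, -0.07, -0.001], [0.001, -0.0, -1.0]]
wrist_force: [0.2, 0.3, -0.4]
gripper_width: 0.401
gripper_force: 0.0
```

```bash
python3 - <<'E'
from h import *
st()
s=cap('scene');j=cv2.cvtColor(s['img'],cv2.COLOR_RGB2BGR)
cv2.imwrite('pics/c4.png',cv2.convertScaleAbs(cv2.resize(j[180:260,260:360],None,fx=7,fy=7,interpolation=cv2.INTER_CUBIC),alpha=1.9))
E
```

```text
t 5.25 p [ 532.2 -140.2   78.7] yaw y -176.0 w 0.401 gf 0.0 F [ 0.2  0.3 -0.4] j [  2.2  23.1 -20.7   0.1 -46.2   1.8]
```

View pics/c4.png

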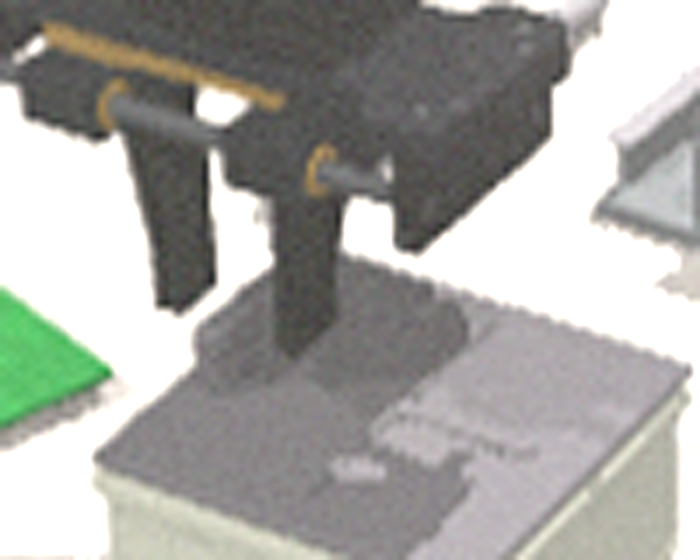

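The front fingertip at crop (293,357) is now just above the plate, and the lip is between the fingers. Closing.

Request:
move_arm(
  series=[
    {"grip": 0, "xyz": [0, 0, 0], "angular": [0, 0, 0]},
    {"grip": 0, "xyz": [0, 0, 0], "angular": [0, 0, 0]},
    {"grip": 0, "xyz": [0, 0, 0], "angular": [0, 0, 0]},
    {"grip": 0, "xyz": [0, 0, 0], "angular": [0, 0, 0]},
    {"grip": 0, "xyz": [0, 0, 0], "angular": [0, 0, 0]},
    {"grip": 0, "xyz": [0, 0, 0], "angular": [0, 0, 0]},
    {"grip": 0, "xyz": [0, 0, 0], "angular": [0, 0, 0]},
  ],
)

```text
time_s: 6.0
tcp_pos: [0.5325, -0.1402, 0.079]
ee_rot: [[0.07, -0.998, 0.001], [-0.998, -0.07, -0.001], [0.001, -0.001, -1.0]]
wrist_force: [0.6, 0.7, -0.1]
gripper_width: 0.11
gripper_force: 30.0
```

```bash
python3 - <<'E'
from h import *
st()
for d in (3,6,9,12,15,16):
    t=np.deg2rad(d);x=-119*np.cos(t)+23*np.sin(t)+119;z=119*np.sin(t)+23*np.cos(t)-23
    print(d,'xyz',[0,float(round(-x,1)),float(round(-z,1))],'ang',round(-t,4))
E
```

```text
t 6.0 p [ 532.5 -140.2   79. ] yaw y -175.99 w 0.11 gf 30.000019669532776 F [ 0.6  0.7 -0.1] j [  2.2  23.1 -20.7   0.1 -46.1   1.8]
3 xyz [0, -1.4, -6.2] ang -0.0524
6 xyz [0, -3.1, -12.3] ang -0.1047
9 xyz [0, -5.1, -18.3] ang -0.1571
12 xyz [0, -7.4, -24.2] ang -0.2094
15 xyz [0, -10.0, -30.0] ang -0.2618
16 xyz [0, -10.9, -31.9] ang -0.2793
```

Request:
move_arm(
  series=[
    {"grip": 0, "xyz": [0, -0.7, -3.1], "angular": [-0.0262, 0, 0]},
    {"grip": 0, "xyz": [0, -1.4, -6.2], "angular": [-0.0524, 0, 0]},
    {"grip": 0, "xyz": [0, -3.1, -12.3], "angular": [-0.1047, 0, 0]},
    {"grip": 0, "xyz": [0, -5.1, -18.3], "angular": [-0.1571, 0, 0]},
    {"grip": 0, "xyz": [0, -7.4, -24.2], "angular": [-0.2094, 0, 0]},
    {"grip": 0, "xyz": [0, -10, -30], "angular": [-0.2618, 0, 0]},
    {"grip": 0, "xyz": [0, -10.9, -31.9], "angular": [-0.2793, 0, 0]},
    {"grip": 0, "xyz": [0, -10.9, -31.9], "angular": [-0.2793, 0, 0]},
    {"grip": 0, "xyz": [0, -10.9, -31.9], "angular": [-0.2793, 0, 0]},
  ],
)

```text
time_s: 6.9
tcp_pos: [0.5427, -0.1394, 0.1103]
ee_rot: [[0.07, -0.959, -0.275], [-0.998, -0.067, -0.02], [0.001, 0.275, -0.961]]
wrist_force: [0.2, 0.7, -1.0]
gripper_width: 0.113
gripper_force: 30.0
```

```bash
python3 - <<'E'
from h import *
st()
s=cap('scene');j=cv2.cvtColor(s['img'],cv2.COLOR_RGB2BGR)
cv2.imwrite('pics/c5.png',cv2.convertScaleAbs(cv2.resize(j[180:290,260:380],None,fx=5,fy=5,interpolation=cv2.INTER_CUBIC),alpha=1.9))
s_=r.sense();p=np.array(s_['tcp_pos'])
T=tgt((p[0],p[1],p[2]+.07),184);shift(T)
E
```

```text
t 6.9 p [ 542.7 -139.4  110.3] yaw y -176.02 w 0.113 gf 30.000020563602448 F [ 0.2  0.7 -1. ] j [  2.4  29.5  -6.2   0.5 -70.3   1.3]
shift mm [  0.1  19.3 -67.3] rot [ 0.2789 -0.0009 -0.0003]
```

View pics/c5.png

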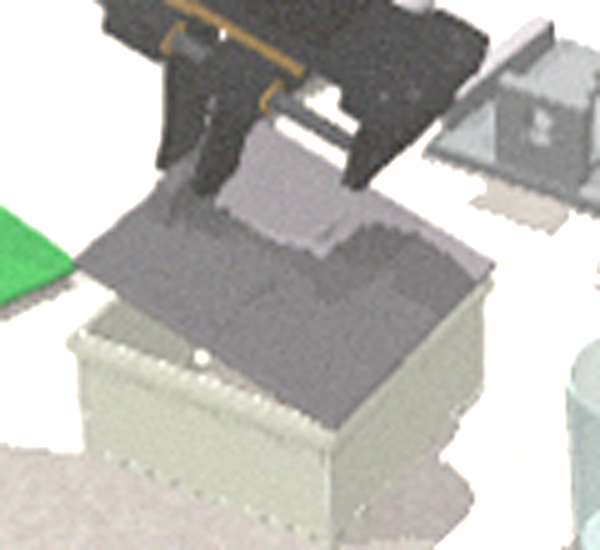

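The lid is tipped by 16°, its far edge (330,435)–(490,275) still on the tub's far rim. Lifting off, then levelling.

Request:
move_arm(
  series=[
    {"grip": 0, "xyz": [0, 8, -29], "angular": [0, 0, 0]},
    {"grip": 0, "xyz": [0, 16.5, -57.7], "angular": [0, 0, 0]},
    {"grip": 0, "xyz": [0, 24.7, -86.5], "angular": [0, 0, 0]},
    {"grip": 0, "xyz": [0, 33, -115], "angular": [0, 0, 0]},
    {"grip": 0, "xyz": [0, 33, -115], "angular": [0.07, 0, 0]},
    {"grip": 0, "xyz": [0, 33, -115], "angular": [0.14, 0, 0]},
    {"grip": 0, "xyz": [0, 33, -115], "angular": [0.21, 0, 0]},
    {"grip": 0, "xyz": [0, 33, -115], "angular": [0.279, -0.001, 0]},
    {"grip": 0, "xyz": [0, 33, -115], "angular": [0.279, -0.001, 0]},
    {"grip": 0, "xyz": [0, 33, -115], "angular": [0.279, -0.001, 0]},
  ],
)

```text
time_s: 7.95
tcp_pos: [0.5423, -0.1394, 0.2307]
ee_rot: [[0.07, -0.998, -0.001], [-0.998, -0.07, -0.0], [0.0, 0.001, -1.0]]
wrist_force: [0.2, -0.3, -0.9]
gripper_width: 0.111
gripper_force: 30.0
```

```bash
python3 - <<'E'
from h import *
st()
shift(tgt((.547,-.364,.22),184))
c=cap('top','t1.png')
E
```

```text
t 7.95 p [ 542.3 -139.4  230.7] yaw y -176.01 w 0.111 gf 30.014249682426453 F [ 0.2 -0.3 -0.9] j [  2.2  15.3  -7.8   0.  -67.    1.8]
shift mm [224.4  10.9  10.8] rot [ 0.001  -0.0003 -0.0002]
```

Request:
move_arm(
  series=[
    {"grip": 0, "xyz": [45, 10.9, 5], "angular": [0.001, 0, 0]},
    {"grip": 0, "xyz": [90, 10.9, 10], "angular": [0.001, 0, 0]},
    {"grip": 0, "xyz": [135, 10.9, 10], "angular": [0.001, 0, 0]},
    {"grip": 0, "xyz": [180, 10.9, 20], "angular": [0.001, 0, 0]},
    {"grip": 0, "xyz": [224.4, 10.9, 50], "angular": [0.001, 0, 0]},
    {"grip": 0, "xyz": [224.4, 10.9, 95], "angular": [0.001, 0, 0]},
    {"grip": 0, "xyz": [224.4, 10.9, 140], "angular": [0.001, 0, 0]},
    {"grip": 0, "xyz": [224.4, 10.9, 175], "angular": [0.001, 0, 0]},
    {"grip": 0, "xyz": [224.4, 10.9, 190], "angular": [0.001, 0, 0]},
    {"grip": 0, "xyz": [224.4, 10.9, 195], "angular": [0.001, 0, 0]},
  ],
)

```text
time_s: 9.0
tcp_pos: [0.5473, -0.3638, 0.033]
ee_rot: [[0.07, -0.998, -0.003], [-0.998, -0.07, 0.001], [-0.001, 0.003, -1.0]]
wrist_force: [-1.0, 0.7, -0.7]
gripper_width: 0.111
gripper_force: 30.0
```

```bash
python3 - <<'E'
from h import *
st()
shift(tgt((.547,-.364,.0215),184))
E
```

```text
t 9.0 p [ 547.3 -363.8   33. ] yaw y -175.99 w 0.111 gf 30.01328945159912 F [-1.   0.7 -0.7] j [-19.5  35.   -6.8   0.  -48.4  23.5]
shift mm [ 0.2  0.3 11.5] rot [0.0031 0.0013 0.0003]
```

Request:
move_arm(
  series=[
    {"grip": 0, "xyz": [0, 0, 5], "angular": [0.003, 0.001, 0]},
    {"grip": 0, "xyz": [0, 0, 9], "angular": [0.003, 0.001, 0]},
    {"grip": 0, "xyz": [0, 0, 11], "angular": [0.003, 0.001, 0]},
    {"grip": 0, "xyz": [0, 0, 11.5], "angular": [0.003, 0.001, 0]},
    {"grip": 0, "xyz": [0, 0, 11.5], "angular": [0.003, 0.001, 0]},
  ],
)

```text
time_s: 9.5
tcp_pos: [0.5483, -0.3641, 0.0248]
ee_rot: [[0.07, -0.998, 0.006], [-0.998, -0.07, -0.002], [0.002, -0.005, -1.0]]
wrist_force: [-0.5, -0.4, -0.6]
gripper_width: 0.113
gripper_force: 30.0
```

```bash
python3 - <<'E'
from h import *
st()
s=cap('scene');j=cv2.cvtColor(s['img'],cv2.COLOR_RGB2BGR);i=cv2.cvtColor(cap('top')['img'],cv2.COLOR_RGB2BGR)
# brightness normalised side by side: tub interior top view (zoomed), lid scene
a=cv2.convertScaleAbs(cv2.resize(i[150:260,295:405],(440,440),interpolation=cv2.INTER_CUBIC),alpha=1.5)
b=cv2.convertScaleAbs(cv2.resize(j[220:340,220:320],(360,440),interpolation=cv2.INTER_CUBIC),alpha=1.7)
cv2.imwrite('pics/c6.png',np.hstack([a,b]))
E
```

```text
t 9.5 p [ 548.3 -364.1   24.8] yaw y -176.0 w 0.113 gf 30.014353394508362 F [-0.5 -0.4 -0.6] j [-19.5  35.4  -7.4  -0.  -46.9  23.6]
```

View pics/c6.png

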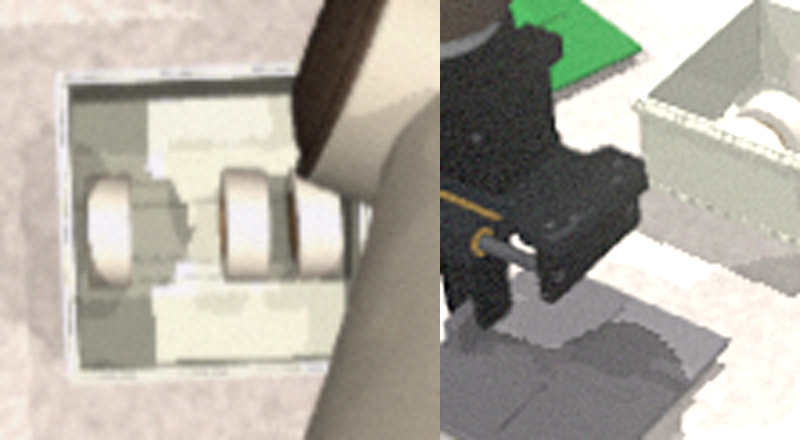

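The left half (top camera) shows three rolls standing in the tub, at crop (110,228), (245,225) and (320,228). The lid is nearly down, so I'll settle the last few millimetres.

Request:
move_arm(
  series=[
    {"grip": 0, "xyz": [0, 0, 1.5], "angular": [-0.003, 0, 0]},
    {"grip": 0, "xyz": [0, 0, 3], "angular": [-0.005, -0.002, 0]},
    {"grip": 0, "xyz": [0, 0, 3], "angular": [-0.005, -0.002, 0]},
    {"grip": 0, "xyz": [0, 0, 3], "angular": [-0.005, -0.002, 0]},
  ],
)

```text
time_s: 10.0
tcp_pos: [0.548, -0.364, 0.021]
ee_rot: [[0.07, -0.998, -0.001], [-0.998, -0.07, 0.001], [-0.001, 0.001, -1.0]]
wrist_force: [-0.7, 0.4, -0.7]
gripper_width: 0.106
gripper_force: 30.0
```

```bash
python3 - <<'E'
from h import *
st(); shift(tgt((.547,-.364,.0215),184))
E
```

```text
t 10.0 p [ 548. -364.   21.] yaw y -176.0 w 0.106 gf 30.000025928020477 F [-0.7  0.4 -0.7] j [-19.5  35.8  -7.3  -0.  -46.9  23.6]
shift mm [-0.1  1.  -0.5] rot [ 0.0007  0.0006 -0.    ]
```

Request:
move_arm(
  series=[
    {"grip": 0, "xyz": [0, 0, 0.7], "angular": [0, 0, 0]},
    {"grip": 0, "xyz": [0, 0, 1.3], "angular": [0, 0, 0]},
    {"grip": 0, "xyz": [0, 0, 1.3], "angular": [0, 0, 0]},
  ],
)

```text
time_s: 10.3
tcp_pos: [0.5481, -0.3641, 0.021]
ee_rot: [[0.07, -0.998, -0.001], [-0.998, -0.07, 0.0], [-0.0, 0.001, -1.0]]
wrist_force: [-1.8, 1.2, 5.7]
gripper_width: 0.113
gripper_force: 30.0
```

Request:
move_arm(
  series=[
    {"grip": 0, "xyz": [0, 0, 1], "angular": [0, 0, 0]},
    {"grip": 0, "xyz": [0, 0, 1], "angular": [0, 0, 0]},
  ],
)

```text
time_s: 10.5
tcp_pos: [0.548, -0.364, 0.0209]
ee_rot: [[0.07, -0.998, -0.001], [-0.998, -0.07, -0.0], [0.0, 0.001, -1.0]]
wrist_force: [-2.5, 3.3, 10.4]
gripper_width: 0.111
gripper_force: 30.0
```

Contact at reading 0.021, so the lid is flat. Release and retreat.

Request:
move_arm(
  series=[
    {"grip": 0, "xyz": [0, 0, -1.8], "angular": [0, 0, 0]},
    {"grip": 0.4, "xyz": [0, 0, -1.8], "angular": [0, 0, 0]},
    {"grip": 0.4, "xyz": [0, 0, -1.8], "angular": [0, 0, 0]},
    {"grip": 0.4, "xyz": [0, 0, -1.8], "angular": [0, 0, 0]},
    {"grip": 0.4, "xyz": [0, 0, -1.8], "angular": [0, 0, 0]},
    {"grip": 0.7, "xyz": [0, 0, -40], "angular": [0, 0, 0]},
    {"grip": 0.7, "xyz": [0, 0, -85], "angular": [0, 0, 0]},
    {"grip": 0.7, "xyz": [0, 0, -130], "angular": [0, 0, 0]},
    {"grip": 0.7, "xyz": [45, 0, -130], "angular": [0, 0, 0]},
    {"grip": 0.7, "xyz": [90, 0, -130], "angular": [0, 0, 0]},
  ],
)

```text
time_s: 11.5
tcp_pos: [0.556, -0.4543, 0.1521]
ee_rot: [[0.073, -0.997, 0.004], [-0.997, -0.073, -0.002], [0.002, -0.004, -1.0]]
wrist_force: [0.7, -0.5, -0.6]
gripper_width: 0.683
gripper_force: 0.0
```

```bash
python3 - <<'E'
from h import *
np.set_printoptions(precision=4,suppress=True)
st()
c=cap('top','t2.png');i=cv2.cvtColor(c['img'],cv2.COLOR_RGB2BGR)
hsv=cv2.cvtColor(c['img'],cv2.COLOR_RGB2HSV)
a=cv2.convertScaleAbs(cv2.resize(i[150:260,295:405],(600,600),interpolation=cv2.INTER_CUBIC),alpha=1.3)
cv2.imwrite('pics/c7.png',a)
# lid on bench
m=((i.max(2)<100)&(i.max(2)>50)).astype(np.uint8);m[:, :405]=0;m[262:]=0;m[:130]=0
n,l,stt,ce=cv2.connectedComponentsWithStats(m);k=1+np.argmax(stt[1:,4]);print(stt[k],ce[k],onz(c,ce[k],.011))
rc=cv2.minAreaRect(np.argwhere(l==k)[:,::-1].astype(np.float32));print(rc,onz(c,rc[0],.011))
E
```

```text
t 11.5 p [ 556.  -454.3  152.1] yaw y -175.84 w 0.683 gf 0.0 F [ 0.7 -0.5 -0.6] j [-26.4  33.6   9.9  -0.  -66.   30.6]
[ 432  130  112  132 7862] [485.1608 199.1455] [ 0.6069 -0.3894  0.011 ]
((479.9571533203125, 189.529296875), (102.55381774902344, 135.52796936035156), 16.96614646911621) [ 0.6241 -0.3794  0.011 ]
```

View pics/c7.png

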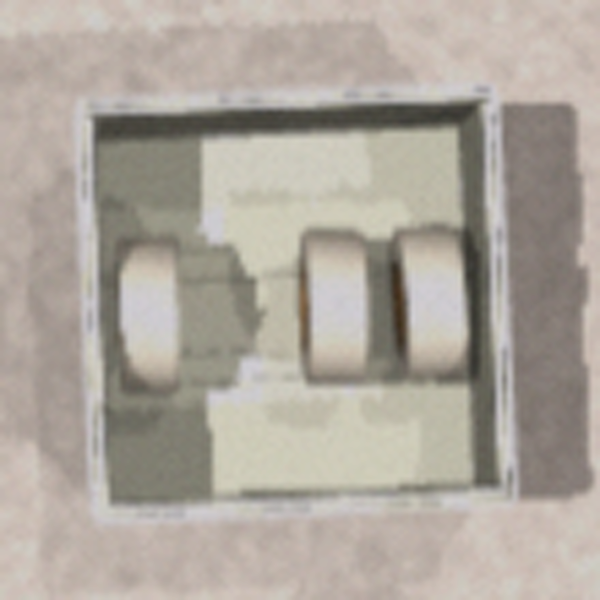

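The tub holds three rolls: A at crop (150,312), B at (339,307) and C at (437,303), with rim corners at (78,100), (497,88), (516,497) and (98,518). Converting.

```bash
python3 - <<'E'
from h import *
np.set_printoptions(precision=4,suppress=True)
c=cap('top')
f=lambda X,Y,z: cp(c,X,Y,z,600/110,295,150)
R=np.array([f(*p,.064) for p in [(78,100),(497,88),(516,497),(98,518)]]);print('tub',R.mean(0),[np.linalg.norm(R[i]-R[i-1]) for i in range(4)])
e=R[0]-R[3]+R[1]-R[2];a1=np.arctan2(e[1],e[0]);e=R[0]-R[1]+R[3]-R[2];print('yaws',np.rad2deg([a1,np.arctan2(e[1],e[0])-np.pi/2]))
C=R.mean(0)
for n,p in dict(A=(150,312),B=(339,307),C=(437,303)).items():
    P=f(*p,.0544);d=P-C;a=np.deg2rad(4);dy=-d[0]*np.sin(a)+d[1]*np.cos(a);dx=d[0]*np.cos(a)+d[1]*np.sin(a)
    print(n,P,'tub x,y',dx,dy,'pick',C[:2]+dy*np.array([-np.sin(a),np.cos(a)]))
E
```

```text
tub [ 0.5858 -0.139   0.064 ] [np.float64(0.12893027268800125), np.float64(0.1295622723337004), np.float64(0.12651794598465382), np.float64(0.12874982984945632)]
yaws [4.1347 3.8486]
A [ 0.5815 -0.0937  0.0544] tub x,y -0.0011015989678817588 0.04548638858033782 pick [ 0.5826 -0.0936]
B [ 0.5847 -0.1525  0.0544] tub x,y -0.0020316398154885747 -0.013386861313085209 pick [ 0.5867 -0.1524]
C [ 0.5868 -0.1831  0.0544] tub x,y -0.0020601857059048554 -0.044019623469695186 pick [ 0.5889 -0.1829]
```

```bash
python3 - <<'E'
from h import *
shift(tgt((.582,-.0936,.14),184))
E
```

```text
shift mm [-362.   -51.9    7.6] rot [ 0.0004 -0.0005 -0.0046]
```

Request:
move_arm(
  series=[
    {"grip": 0.75, "xyz": [-362, -51.9, 7.6], "angular": [0, 0, -0.0046]},
    {"grip": 0.75, "xyz": [-362, -51.9, 7.6], "angular": [0, 0, -0.0046]},
    {"grip": 0.75, "xyz": [-362, -51.9, 7.6], "angular": [0, 0, -0.0046]},
    {"grip": 0.75, "xyz": [-362, -51.9, 7.6], "angular": [0, 0, -0.0046]},
    {"grip": 0.75, "xyz": [-362, -51.9, 7.6], "angular": [0, 0, -0.0046]},
    {"grip": 0.75, "xyz": [-362, -51.9, 7.6], "angular": [0, 0, -0.0046]},
    {"grip": 0.75, "xyz": [-362, -51.9, 7.6], "angular": [0, 0, -0.0046]},
    {"grip": 0.75, "xyz": [-362, -51.9, 7.6], "angular": [0, 0, -0.0046]},
    {"grip": 0.75, "xyz": [-362, -51.9, 7.6], "angular": [0, 0, -0.0046]},
    {"grip": 0.75, "xyz": [-362, -51.9, 7.6], "angular": [0, 0, -0.0046]},
  ],
)

```text
time_s: 12.6
tcp_pos: [0.5807, -0.0891, 0.1411]
ee_rot: [[0.075, -0.997, -0.001], [-0.997, -0.075, 0.0], [-0.001, 0.001, -1.0]]
wrist_force: [0.1, 0.1, -0.0]
gripper_width: 0.75
gripper_force: 0.0
```

```bash
python3 - <<'E'
from h import *
st();shift(tgt((.582,-.0936,.022),184))
c=cap('top');i=cv2.cvtColor(c['img'],cv2.COLOR_RGB2BGR)
m=((i.max(2)<105)&(i.max(2)>55)&(np.ptp(i.astype(int),axis=2)<22)).astype(np.uint8);m[:,:405]=0;m[262:]=0;m[:130]=0
n,l,stt,ce=cv2.connectedComponentsWithStats(m);k=1+np.argmax(stt[1:,4]);print(stt[k],cv2.minAreaRect(np.argwhere(l==k)[:,::-1].astype(np.float32)))
E
```

```text
t 12.6 p [580.7 -89.1 141.1] yaw y -175.71 w 0.75 gf 0.0 F [ 0.1  0.1 -0. ] j [  7.   22.3 -11.2  -0.  -56.6  -2.7]
shift mm [  4.6  -1.1 119.1] rot [0.0013 0.0006 0.0051]
[ 429  167   78   74 5185] ((467.4496765136719, 202.79376220703125), (72.31224822998047, 75.26802062988281), 87.61405944824219)
```

Request:
move_arm(
  series=[
    {"grip": 0.75, "xyz": [4.6, -1.1, 30], "angular": [0.001, 0, 0.005]},
    {"grip": 0.75, "xyz": [4.6, -1.1, 70], "angular": [0.001, 0, 0.005]},
    {"grip": 0.75, "xyz": [4.6, -1.1, 100], "angular": [0.001, 0, 0.005]},
    {"grip": 0.75, "xyz": [4.6, -1.1, 115], "angular": [0.001, 0, 0.005]},
    {"grip": 0.75, "xyz": [4.6, -1.1, 119], "angular": [0.001, 0, 0.005]},
    {"grip": 0.75, "xyz": [4.6, -1.1, 119], "angular": [0.001, 0, 0.005]},
  ],
)

```text
time_s: 13.25
tcp_pos: [0.582, -0.0948, 0.0218]
ee_rot: [[0.068, -0.998, -0.001], [-0.998, -0.068, 0.0], [-0.0, 0.001, -1.0]]
wrist_force: [-0.5, 0.1, 0.2]
gripper_width: 0.753
gripper_force: 0.0
```

Request:
move_arm(
  series=[
    {"grip": 0.3, "xyz": [0, 0, 0], "angular": [0, 0, 0]},
    {"grip": 0.3, "xyz": [0, 0, 0], "angular": [0, 0, 0]},
    {"grip": 0.3, "xyz": [0, 0, 0], "angular": [0, 0, 0]},
    {"grip": 0.3, "xyz": [0, 0, 0], "angular": [0, 0, 0]},
    {"grip": 0.3, "xyz": [0, 0, 0], "angular": [0, 0, 0]},
  ],
)

```text
time_s: 13.75
tcp_pos: [0.5831, -0.0935, 0.0233]
ee_rot: [[0.07, -0.998, 0.002], [-0.998, -0.07, 0.001], [-0.0, -0.003, -1.0]]
wrist_force: [0.7, -0.2, 3.8]
gripper_width: 0.559
gripper_force: 30.0
```

```bash
python3 - <<'E'
from h import *
st()
A=np.array([.5745,.1335]);a=np.deg2rad(1.5)
P=A+.024*np.array([-np.sin(a),np.cos(a)]);print(P)
shift(tgt((P[0],P[1],.115),181.5))
E
```

```text
t 13.75 p [583.1 -93.5  23.3] yaw y -175.99 w 0.559 gf 30.004495930625126 F [ 0.7 -0.2  3.8] j [  6.6  30.5 -17.7  -0.  -41.6  -2.6]
[0.57387175 0.15749178]
shift mm [-251.    -8.6  -91.6] rot [-0.0025  0.0005  0.0439]
```

Request:
move_arm(
  series=[
    {"grip": 0.3, "xyz": [0, 0, -20], "angular": [0, 0, 0]},
    {"grip": 0.3, "xyz": [0, 0, -60], "angular": [0, 0, 0]},
    {"grip": 0.3, "xyz": [0, 0, -95], "angular": [0, 0, 0]},
    {"grip": 0.3, "xyz": [-40, -8.6, -95], "angular": [0, 0, 0.044]},
    {"grip": 0.3, "xyz": [-85, -8.6, -95], "angular": [0, 0, 0.044]},
    {"grip": 0.3, "xyz": [-130, -8.6, -95], "angular": [0, 0, 0.044]},
    {"grip": 0.3, "xyz": [-175, -8.6, -95], "angular": [0, 0, 0.044]},
    {"grip": 0.3, "xyz": [-220, -8.6, -95], "angular": [0, 0, 0.044]},
    {"grip": 0.3, "xyz": [-251, -8.6, -95], "angular": [0, 0, 0.044]},
    {"grip": 0.3, "xyz": [-251, -8.6, -95], "angular": [0, 0, 0.044]},
  ],
)

```text
time_s: 14.75
tcp_pos: [0.5728, 0.1611, 0.1171]
ee_rot: [[0.03, -1.0, 0.0], [-1.0, -0.03, 0.001], [-0.001, -0.0, -1.0]]
wrist_force: [0.1, -0.0, -0.4]
gripper_width: 0.557
gripper_force: 30.0
```

```bash
python3 - <<'E'
from h import *
st()
c=cap('top');i=cv2.cvtColor(c['img'],cv2.COLOR_RGB2BGR);s=cap('scene');j=cv2.cvtColor(s['img'],cv2.COLOR_RGB2BGR)
b=cv2.convertScaleAbs(cv2.resize(j[120:260,300:440],(600,600),interpolation=cv2.INTER_CUBIC),alpha=1.6)
cv2.imwrite('pics/c8.png',b)
shift(tgt((.5739,.1575,.030),181.5))
E
```

```text
t 14.75 p [572.8 161.1 117.1] yaw y -178.27 w 0.557 gf 29.993352803285234 F [ 0.1 -0.  -0.4] j [ 31.3  24.3 -11.8  -0.1 -53.8 -29.5]
shift mm [ 0.5 -1.4 87. ] rot [0.0012 0.0003 0.0007]
```

View pics/c8.png

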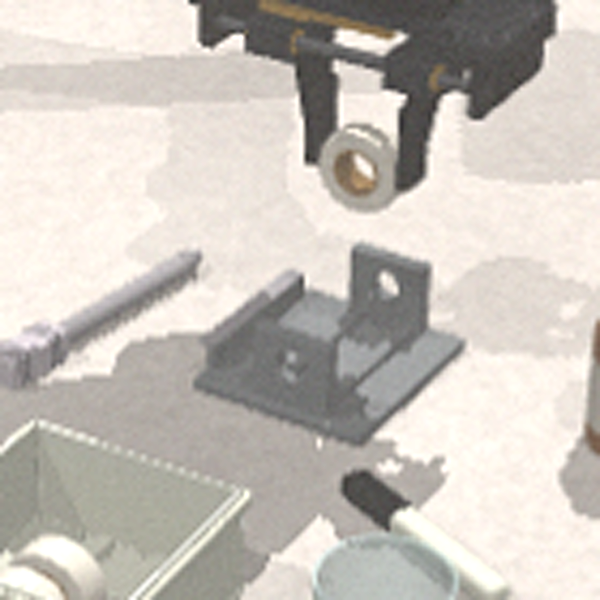

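```bash
python3 - <<'E'
from h import *
s=cap('scene')
f=lambda X,Y:(300+(X+.5)/4.2857-.5,120+(Y+.5)/4.2857-.5)
for n,p,y in (('roll face c',(360,170),.1516),('rollL tip',(313,163),.1516),('roll R tip',(408,190),.1516)):
    o,d=ray(s,f(*p));print(n,o+d*(y-o[1])/d[1])
st()
E
```

```text
roll face c [0.57252773 0.1516     0.12100799]
rollL tip [0.54164702 0.1516     0.11635154]
roll R tip [0.60370052 0.1516     0.11775297]
t 14.9 p [572.8 157.1 117. ] yaw y -178.54 w 0.555 gf 29.992721077578608 F [ 0.7  1.3 -0.6] j [ 30.9  24.3 -11.9  -0.1 -53.8 -29.4]
```

The held roll hangs level. Its centre is about 5 mm above the fingertips, so the tips sit at roughly the TCP reading. Lower it into the cradle at reading 0.0295.

Request:
move_arm(
  series=[
    {"grip": 0.3, "xyz": [0.5, -1.4, 30], "angular": [0, 0, 0]},
    {"grip": 0.3, "xyz": [0.5, -1.4, 65], "angular": [0, 0, 0]},
    {"grip": 0.3, "xyz": [0.5, -1.4, 80], "angular": [0, 0, 0]},
    {"grip": 0.3, "xyz": [0.5, -1.4, 85], "angular": [0, 0, 0]},
    {"grip": 0.3, "xyz": [0.5, -1.4, 87], "angular": [0, 0, 0]},
    {"grip": 0.3, "xyz": [0.5, -1.4, 87], "angular": [0, 0, 0]},
  ],
)

```text
time_s: 15.5
tcp_pos: [0.5755, 0.1567, 0.0311]
ee_rot: [[0.025, -1.0, 0.001], [-1.0, -0.025, 0.001], [-0.001, -0.001, -1.0]]
wrist_force: [-0.3, -0.3, -1.2]
gripper_width: 0.556
gripper_force: 30.0
```

```bash
python3 - <<'E'
from h import *
st()
shift(tgt((.5739,.1575,.0295),181.5))
E
```

```text
t 15.5 p [575.5 156.7  31.1] yaw y -178.59 w 0.556 gf 29.993051114142872 F [-0.3 -0.3 -1.2] j [ 30.8  30.3 -16.5  -0.  -43.1 -29.3]
shift mm [-0.9  1.5  1.6] rot [-0.0015  0.0013 -0.0016]
```

Lower a touch more to feel contact, then release.

Request:
move_arm(
  series=[
    {"grip": 0.3, "xyz": [-0.9, 1, 1.5], "angular": [0, 0, 0]},
    {"grip": 0.3, "xyz": [-0.9, 1, 2.5], "angular": [0, 0, 0]},
    {"grip": 0.3, "xyz": [-0.9, 1, 2.5], "angular": [0, 0, 0]},
  ],
)

```text
time_s: 15.8
tcp_pos: [0.5747, 0.1583, 0.0297]
ee_rot: [[0.026, -1.0, 0.003], [-1.0, -0.026, 0.001], [-0.001, -0.003, -1.0]]
wrist_force: [-0.1, -0.4, 6.0]
gripper_width: 0.558
gripper_force: 30.0
```

Request:
move_arm(
  series=[
    {"grip": 0.72, "xyz": [0, 0, 0], "angular": [0, 0, 0]},
    {"grip": 0.72, "xyz": [0, 0, 0], "angular": [0, 0, 0]},
    {"grip": 0.72, "xyz": [0, 0, 0], "angular": [0, 0, 0]},
    {"grip": 0.72, "xyz": [0, 0, -30], "angular": [0, 0, 0]},
    {"grip": 0.72, "xyz": [0, 0, -75], "angular": [0, 0, 0]},
    {"grip": 0.72, "xyz": [0, 0, -105], "angular": [0, 0, 0]},
    {"grip": 0.72, "xyz": [45, 0, -105], "angular": [0, 0, 0]},
    {"grip": 0.72, "xyz": [90, 0, -105], "angular": [0, 0, 0]},
    {"grip": 0.72, "xyz": [135, 0, -105], "angular": [0, 0, 0]},
    {"grip": 0.72, "xyz": [180, 0, -105], "angular": [0, 0, 0]},
  ],
)

```text
time_s: 16.8
tcp_pos: [0.578, -0.0235, 0.1328]
ee_rot: [[0.026, -1.0, 0.0], [-1.0, -0.026, 0.001], [-0.001, -0.0, -1.0]]
wrist_force: [1.0, 0.4, -0.3]
gripper_width: 0.717
gripper_force: 0.0
```

```bash
python3 - <<'E'
from h import *
st()
shift(tgt((.586,-.1524,.12),184))
E
```

```text
t 16.8 p [578.  -23.5 132.8] yaw y -178.5 w 0.717 gf 0.0 F [ 1.   0.4 -0.3] j [ 13.7  21.9 -13.2  -0.1 -54.9 -12.1]
shift mm [129.1  -4.6  12.7] rot [-0.0002  0.0009 -0.0436]
```

Request:
move_arm(
  series=[
    {"grip": 0.75, "xyz": [45, -4.6, 10], "angular": [0, 0, -0.044]},
    {"grip": 0.75, "xyz": [90, -4.6, 10], "angular": [0, 0, -0.044]},
    {"grip": 0.75, "xyz": [129, -4.6, 12], "angular": [0, 0, -0.044]},
    {"grip": 0.75, "xyz": [129, -4.6, 12], "angular": [0, 0, -0.044]},
    {"grip": 0.75, "xyz": [129, -4.6, 45], "angular": [0, 0, -0.044]},
    {"grip": 0.75, "xyz": [129, -4.6, 70], "angular": [0, 0, -0.044]},
  ],
)

```text
time_s: 17.4
tcp_pos: [0.5859, -0.1508, 0.0618]
ee_rot: [[0.068, -0.998, 0.001], [-0.998, -0.068, 0.001], [-0.001, -0.001, -1.0]]
wrist_force: [-0.5, 0.2, -0.6]
gripper_width: 0.746
gripper_force: 0.0
```

```bash
python3 - <<'E'
from h import *
st()
shift(tgt((.586,-.1524,.016),184))
E
```

```text
t 17.4 p [ 585.9 -150.8   61.8] yaw y -176.09 w 0.746 gf 0.0 F [-0.5  0.2 -0.6] j [  0.8  28.8 -13.6  -0.1 -47.6   3.1]
shift mm [ 1.6  0.1 45.8] rot [-0.0007  0.0013 -0.0016]
```

Request:
move_arm(
  series=[
    {"grip": 0.75, "xyz": [1.6, 0, 20], "angular": [0, 0, 0]},
    {"grip": 0.75, "xyz": [1.6, 0, 38], "angular": [0, 0, 0]},
    {"grip": 0.75, "xyz": [1.6, 0, 45], "angular": [0, 0, 0]},
    {"grip": 0.75, "xyz": [1.6, 0, 46], "angular": [0, 0, 0]},
    {"grip": 0.75, "xyz": [1.6, 0, 46], "angular": [0, 0, 0]},
    {"grip": 0.3, "xyz": [1.6, 0, 46], "angular": [0, 0, 0]},
    {"grip": 0.3, "xyz": [1.6, 0, 46], "angular": [0, 0, 0]},
    {"grip": 0.3, "xyz": [1.6, 0, 46], "angular": [0, 0, 0]},
    {"grip": 0.3, "xyz": [1.6, 0, 46], "angular": [0, 0, 0]},
  ],
)

```text
time_s: 18.3
tcp_pos: [0.5871, -0.1525, 0.0175]
ee_rot: [[0.069, -0.998, 0.002], [-0.998, -0.069, 0.001], [-0.0, -0.002, -1.0]]
wrist_force: [0.3, 0.1, 1.7]
gripper_width: 0.553
gripper_force: 30.0
```

```bash
python3 - <<'E'
from h import *
st()
shift(tgt((.5745,.1335,.116),181.5))
E
```

```text
t 18.3 p [ 587.1 -152.5   17.5] yaw y -176.02 w 0.553 gf 29.99607558343996 F [0.3 0.1 1.7] j [  0.7  32.2 -15.5  -0.  -42.2   3.3]
shift mm [-286.3   -7.6  -98.4] rot [-0.0021  0.0005  0.0434]
```

Request:
move_arm(
  series=[
    {"grip": 0.3, "xyz": [0, 0, -20], "angular": [0, 0, 0]},
    {"grip": 0.3, "xyz": [0, 0, -65], "angular": [0, 0, 0]},
    {"grip": 0.3, "xyz": [0, 0, -98], "angular": [0, 0, 0]},
    {"grip": 0.3, "xyz": [-45, -7.6, -98], "angular": [0, 0, 0.043]},
    {"grip": 0.3, "xyz": [-95, -7.6, -98], "angular": [0, 0, 0.043]},
    {"grip": 0.3, "xyz": [-145, -7.6, -98], "angular": [0, 0, 0.043]},
    {"grip": 0.3, "xyz": [-195, -7.6, -98], "angular": [0, 0, 0.043]},
    {"grip": 0.3, "xyz": [-245, -7.6, -98], "angular": [0, 0, 0.043]},
    {"grip": 0.3, "xyz": [-286.3, -7.6, -98], "angular": [0, 0, 0.043]},
    {"grip": 0.3, "xyz": [-286.3, -7.6, -98], "angular": [0, 0, 0.043]},
  ],
)

```text
time_s: 19.3
tcp_pos: [0.5738, 0.1382, 0.115]
ee_rot: [[0.032, -0.999, 0.001], [-0.999, -0.032, 0.002], [-0.002, -0.001, -1.0]]
wrist_force: [0.3, -0.5, 0.2]
gripper_width: 0.557
gripper_force: 30.0
```

Request:
move_arm(
  series=[
    {"grip": 0.3, "xyz": [0, 0, 0], "angular": [0, 0, 0]},
    {"grip": 0.3, "xyz": [0, 0, 20], "angular": [0, 0, 0]},
    {"grip": 0.3, "xyz": [0, 0, 25], "angular": [0, 0, 0]},
    {"grip": 0.3, "xyz": [0, 0, 25], "angular": [0, 0, 0]},
  ],
)

```text
time_s: 19.7
tcp_pos: [0.5733, 0.132, 0.0888]
ee_rot: [[0.024, -1.0, -0.003], [-1.0, -0.024, -0.001], [0.001, 0.003, -1.0]]
wrist_force: [0.2, -0.2, -0.5]
gripper_width: 0.559
gripper_force: 30.0
```

```bash
python3 - <<'E'
from h import *
st()
shift(tgt((.5745,.1335,.0225),181.5))
E
```

```text
t 19.7 p [573.3 132.   88.8] yaw y -178.6 w 0.559 gf 29.994960755830107 F [ 0.2 -0.2 -0.5] j [ 28.7  25.6 -14.4  -0.1 -50.1 -27.3]
shift mm [-1.6 -1.4 66.3] rot [ 0.0027 -0.0006 -0.0017]
```

Request:
move_arm(
  series=[
    {"grip": 0.3, "xyz": [-1.6, -1.4, 30], "angular": [0.0015, 0, 0]},
    {"grip": 0.3, "xyz": [-1.6, -1.4, 52], "angular": [0.0015, 0, 0]},
    {"grip": 0.3, "xyz": [-1.6, -1.4, 62], "angular": [0.0015, 0, 0]},
    {"grip": 0.3, "xyz": [-1.6, -1.4, 65], "angular": [0.0015, 0, 0]},
    {"grip": 0.3, "xyz": [-1.6, -1.4, 66.3], "angular": [0.0015, 0, 0]},
    {"grip": 0.3, "xyz": [-1.6, -1.4, 66.3], "angular": [0.0015, 0, 0]},
  ],
)

```text
time_s: 20.3
tcp_pos: [0.5762, 0.1354, 0.0246]
ee_rot: [[0.026, -1.0, 0.003], [-1.0, -0.026, 0.002], [-0.001, -0.004, -1.0]]
wrist_force: [-0.3, 0.2, -1.0]
gripper_width: 0.555
gripper_force: 30.0
```

Request:
move_arm(
  series=[
    {"grip": 0.72, "xyz": [0, 0, 0], "angular": [0, 0, 0]},
    {"grip": 0.72, "xyz": [0, 0, 0], "angular": [0, 0, 0]},
    {"grip": 0.72, "xyz": [0, 0, 0], "angular": [0, 0, 0]},
    {"grip": 0.72, "xyz": [0, 0, -30], "angular": [0, 0, 0]},
    {"grip": 0.72, "xyz": [0, 0, -75], "angular": [0, 0, 0]},
    {"grip": 0.72, "xyz": [0, 0, -105], "angular": [0, 0, 0]},
    {"grip": 0.72, "xyz": [45, 0, -105], "angular": [0, 0, 0]},
    {"grip": 0.72, "xyz": [95, 0, -105], "angular": [0, 0, 0]},
    {"grip": 0.72, "xyz": [145, 0, -105], "angular": [0, 0, 0]},
    {"grip": 0.72, "xyz": [190, 0, -105], "angular": [0, 0, 0]},
  ],
)

```text
time_s: 21.3
tcp_pos: [0.58, -0.0565, 0.129]
ee_rot: [[0.027, -1.0, 0.002], [-1.0, -0.027, 0.001], [-0.001, -0.002, -1.0]]
wrist_force: [1.4, 1.0, 0.4]
gripper_width: 0.723
gripper_force: 0.0
```

```bash
python3 - <<'E'
from h import *
st()
shift(tgt((.588,-.1829,.12),184))
E
```

```text
t 21.3 p [580.  -56.5 129. ] yaw y -178.47 w 0.723 gf 0.0 F [1.4 1.  0.4] j [ 10.3  22.5 -12.9  -0.  -54.5  -8.8]
shift mm [126.5  -4.6   8.9] rot [-0.0024  0.0007 -0.0431]
```

Request:
move_arm(
  series=[
    {"grip": 0.75, "xyz": [45, -4.6, 8], "angular": [0, 0, -0.043]},
    {"grip": 0.75, "xyz": [90, -4.6, 8], "angular": [0, 0, -0.043]},
    {"grip": 0.75, "xyz": [126.5, -4.6, 8], "angular": [0, 0, -0.043]},
    {"grip": 0.75, "xyz": [126.5, -4.6, 8], "angular": [0, 0, -0.043]},
    {"grip": 0.75, "xyz": [126.5, -4.6, 40], "angular": [0, 0, -0.043]},
    {"grip": 0.75, "xyz": [126.5, -4.6, 65], "angular": [0, 0, -0.043]},
    {"grip": 0.75, "xyz": [126.5, -4.6, 65], "angular": [0, 0, -0.043]},
  ],
)

```text
time_s: 22.0
tcp_pos: [0.5853, -0.18, 0.0598]
ee_rot: [[0.069, -0.998, -0.006], [-0.998, -0.069, 0.002], [-0.003, 0.006, -1.0]]
wrist_force: [-1.0, 0.2, -0.2]
gripper_width: 0.749
gripper_force: 0.0
```

```bash
python3 - <<'E'
from h import *
st()
shift(tgt((.588,-.1829,.016),184))
E
```

```text
t 22.0 p [ 585.3 -180.    59.8] yaw y -176.05 w 0.749 gf 0.0 F [-1.   0.2 -0.2] j [ -2.   29.7 -12.2  -0.1 -48.4   6.1]
shift mm [ 3.2 -2.8 43.8] rot [ 0.0062  0.0026 -0.0009]
```

Request:
move_arm(
  series=[
    {"grip": 0.75, "xyz": [2.6, -1.8, 20], "angular": [0.003, 0.001, 0]},
    {"grip": 0.75, "xyz": [2.6, -1.8, 36], "angular": [0.003, 0.001, 0]},
    {"grip": 0.75, "xyz": [2.6, -1.8, 43], "angular": [0.003, 0.001, 0]},
    {"grip": 0.75, "xyz": [2.6, -1.8, 44], "angular": [0.003, 0.001, 0]},
    {"grip": 0.75, "xyz": [2.6, -1.8, 44], "angular": [0.003, 0.001, 0]},
    {"grip": 0.3, "xyz": [2.6, -1.8, 44], "angular": [0.003, 0.001, 0]},
    {"grip": 0.3, "xyz": [2.6, -1.8, 44], "angular": [0.003, 0.001, 0]},
    {"grip": 0.3, "xyz": [2.6, -1.8, 44], "angular": [0.003, 0.001, 0]},
    {"grip": 0.3, "xyz": [2.6, -1.8, 44], "angular": [0.003, 0.001, 0]},
  ],
)

```text
time_s: 22.9
tcp_pos: [0.5907, -0.1835, 0.02]
ee_rot: [[0.069, -0.998, 0.006], [-0.998, -0.069, -0.0], [0.001, -0.006, -1.0]]
wrist_force: [-0.6, 1.1, 2.1]
gripper_width: 0.557
gripper_force: 30.0
```

```bash
python3 - <<'E'
from h import *
st()
shift(tgt((.5751,.1095,.116),181.5))
E
```

```text
t 22.9 p [ 590.7 -183.5   20. ] yaw y -176.02 w 0.557 gf 30.00027792120818 F [-0.6  1.1  2.1] j [ -2.3  32.8 -13.8  -0.  -43.1   6.3]
shift mm [-293.4   -5.3  -96.2] rot [-0.0057 -0.0005  0.0433]
```

Request:
move_arm(
  series=[
    {"grip": 0.3, "xyz": [0, 0, -20], "angular": [0, 0, 0]},
    {"grip": 0.3, "xyz": [0, 0, -65], "angular": [0, 0, 0]},
    {"grip": 0.3, "xyz": [0, 0, -96], "angular": [0, 0, 0]},
    {"grip": 0.3, "xyz": [-45, -5.3, -96], "angular": [0, 0, 0.043]},
    {"grip": 0.3, "xyz": [-95, -5.3, -96], "angular": [0, 0, 0.043]},
    {"grip": 0.3, "xyz": [-145, -5.3, -96], "angular": [0, 0, 0.043]},
    {"grip": 0.3, "xyz": [-195, -5.3, -96], "angular": [0, 0, 0.043]},
    {"grip": 0.3, "xyz": [-245, -5.3, -96], "angular": [0, 0, 0.043]},
    {"grip": 0.3, "xyz": [-293.4, -5.3, -96], "angular": [0, 0, 0.043]},
    {"grip": 0.3, "xyz": [-293.4, -5.3, -96], "angular": [0, 0, 0.043]},
  ],
)

```text
time_s: 23.9
tcp_pos: [0.5748, 0.1148, 0.1155]
ee_rot: [[0.033, -0.999, 0.006], [-0.999, -0.033, 0.001], [-0.001, -0.006, -1.0]]
wrist_force: [1.5, -0.6, 0.0]
gripper_width: 0.558
gripper_force: 30.0
```

Request:
move_arm(
  series=[
    {"grip": 0.3, "xyz": [0, 0, 0], "angular": [0, 0, 0]},
    {"grip": 0.3, "xyz": [0, 0, 20], "angular": [0, 0, 0]},
    {"grip": 0.3, "xyz": [0, 0, 25], "angular": [0, 0, 0]},
    {"grip": 0.3, "xyz": [0, 0, 25], "angular": [0, 0, 0]},
  ],
)

```text
time_s: 24.3
tcp_pos: [0.5742, 0.1081, 0.0893]
ee_rot: [[0.025, -1.0, 0.002], [-1.0, -0.025, -0.001], [0.001, -0.002, -1.0]]
wrist_force: [0.4, 0.6, -0.6]
gripper_width: 0.558
gripper_force: 30.0
```

```bash
python3 - <<'E'
from h import *
st()
shift(tgt((.5751,.1095,.0255),181.5))
E
```

```text
t 24.3 p [574.2 108.1  89.3] yaw y -178.6 w 0.558 gf 29.99867401609663 F [ 0.4  0.6 -0.6] j [ 26.6  25.2 -15.3   0.2 -49.5 -25.3]
shift mm [-1.5 -0.8 63.8] rot [-0.0019 -0.0014 -0.0017]
```

Request:
move_arm(
  series=[
    {"grip": 0.3, "xyz": [-1.5, -0.8, 30], "angular": [0, 0, 0]},
    {"grip": 0.3, "xyz": [-1.5, -0.8, 50], "angular": [0, 0, 0]},
    {"grip": 0.3, "xyz": [-1.5, -0.8, 60], "angular": [0, 0, 0]},
    {"grip": 0.3, "xyz": [-1.5, -0.8, 63], "angular": [0, 0, 0]},
    {"grip": 0.3, "xyz": [-1.5, -0.8, 65], "angular": [0, 0, 0]},
    {"grip": 0.3, "xyz": [-1.5, -0.8, 65], "angular": [0, 0, 0]},
  ],
)

```text
time_s: 24.9
tcp_pos: [0.5769, 0.1112, 0.0264]
ee_rot: [[0.026, -1.0, 0.007], [-1.0, -0.026, 0.001], [-0.0, -0.007, -1.0]]
wrist_force: [0.1, -0.2, 0.0]
gripper_width: 0.561
gripper_force: 30.0
```

Request:
move_arm(
  series=[
    {"grip": 0.72, "xyz": [0, 0, 0], "angular": [0, 0, 0]},
    {"grip": 0.72, "xyz": [0, 0, 0], "angular": [0, 0, 0]},
    {"grip": 0.72, "xyz": [0, 0, 0], "angular": [0, 0, 0]},
    {"grip": 0.72, "xyz": [0, 0, -30], "angular": [0, 0, 0]},
    {"grip": 0.72, "xyz": [0, 0, -75], "angular": [0, 0, 0]},
    {"grip": 0.72, "xyz": [0, 0, -125], "angular": [0, 0, 0]},
    {"grip": 0.72, "xyz": [50, 0, -145], "angular": [0, 0, 0]},
    {"grip": 0.72, "xyz": [95, 20, -145], "angular": [0, 0, 0]},
    {"grip": 0.72, "xyz": [145, 40, -145], "angular": [0, 0, 0]},
    {"grip": 0.72, "xyz": [190, 60, -145], "angular": [0, 0, 0]},
  ],
)

```text
time_s: 25.9
tcp_pos: [0.5218, -0.0766, 0.1706]
ee_rot: [[0.027, -1.0, 0.006], [-1.0, -0.027, 0.0], [-0.0, -0.006, -1.0]]
wrist_force: [-0.0, -0.6, 0.1]
gripper_width: 0.722
gripper_force: 0.0
```

```bash
python3 - <<'E'
from h import *
st()
s=cap('scene');j=cv2.cvtColor(s['img'],cv2.COLOR_RGB2BGR);i=cv2.cvtColor(cap('top')['img'],cv2.COLOR_RGB2BGR)
a=cv2.convertScaleAbs(cv2.resize(i[170:310,150:290],(450,450),interpolation=cv2.INTER_CUBIC),alpha=1.4)
b=cv2.convertScaleAbs(cv2.resize(j[160:230,330:410],(340,300),interpolation=cv2.INTER_CUBIC),alpha=1.6)
cv2.imwrite('pics/c9.png',np.hstack([a,cv2.copyMakeBorder(b,0,150,0,0,cv2.BORDER_CONSTANT)]))
E
```

```text
t 25.9 p [521.8 -76.6 170.6] yaw y -178.45 w 0.722 gf 0.0 F [-0.  -0.6  0.1] j [  9.3  14.9 -17.7   0.1 -57.1  -7.8]
```

View pics/c9.png

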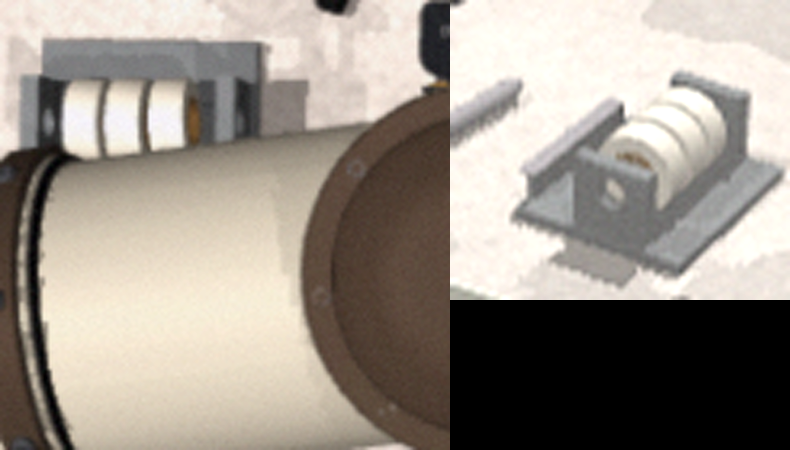

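Right half: three rolls stand side by side in the cradle with their bores in line with the hole. Next I move the arm aside to re-measure the spindle and dispenser in the top view.

Request:
move_arm(
  series=[
    {"grip": 0.72, "xyz": [50, 0, -20], "angular": [0, 0, 0]},
    {"grip": 0.72, "xyz": [100, 0, -20], "angular": [0, 0, 0]},
    {"grip": 0.72, "xyz": [150, 0, -20], "angular": [0, 0, 0]},
    {"grip": 0.72, "xyz": [200, 0, -20], "angular": [0, 0, 0]},
    {"grip": 0.72, "xyz": [250, 0, -20], "angular": [0, 0, 0]},
    {"grip": 0.72, "xyz": [250, 0, -20], "angular": [0, 0, 0]},
  ],
)

```text
time_s: 26.6
tcp_pos: [0.5287, -0.3297, 0.1894]
ee_rot: [[0.021, -1.0, 0.004], [-1.0, -0.021, -0.001], [0.001, -0.004, -1.0]]
wrist_force: [0.2, 0.6, -1.0]
gripper_width: 0.722
gripper_force: 0.0
```

```bash
cat > sp.py <<'E'
from h import *
np.set_printoptions(precision=4,suppress=True)
st()
c=cap('top','t3.png');i=cv2.cvtColor(c['img'],cv2.COLOR_RGB2BGR)
h=cv2.cvtColor(i,cv2.COLOR_BGR2HSV)
g=i.astype(int)
# local background difference: spindle is bluish/purple grey vs warm bench
m=((g[:,:,2]-g[:,:,0])<3).astype(np.uint8)*255
m[:255]=0;m[345:]=0;m[:,:130]=0;m[:,310:]=0
m=cv2.morphologyEx(cv2.medianBlur(m,3),cv2.MORPH_CLOSE,np.ones((5,5)))
n,l,s,ce=cv2.connectedComponentsWithStats(m)
k=1+np.argmax(s[1:,4]);print(s[1:][s[1:,4]>40])
pts=np.argwhere(l==k)[:,::-1].astype(np.float32)
rc=cv2.minAreaRect(pts);print(rc)
vx,vy,x0,y0=cv2.fitLine(pts,cv2.DIST_HUBER,0,.01,.01).ravel();t=(pts-[x0,y0])@[vx,vy];w=(pts-[x0,y0])@[-vy,vx]
for q in np.arange(np.floor(t.min()),t.max(),6):
    b=(t>=q)&(t<q+6);
    if b.any(): print(round(q),round(np.ptp(w[b])+1,1),round((w[b].max()+w[b].min())/2,2),end=' | ')
E1=np.array([x0+vx*t.min(),y0+vy*t.min()]);E2=np.array([x0+vx*t.max(),y0+vy*t.max()])
print('\nends',E1,E2,onz(c,E1,.01),onz(c,E2,.01),np.linalg.norm(onz(c,E1,.01)-onz(c,E2,.01)))
E
python3 sp.py
```

```text
t 26.6 p [ 528.7 -329.7  189.4] yaw y -178.8 w 0.722 gf 0.0 F [ 0.2  0.6 -1. ] j [-17.1  23.   -2.6  -0.  -64.2  18.3]
[[219 289  41  12 218]]
((238.91000366210938, 293.1299743652344), (40.587928771972656, 9.333809852600098), 8.130102157592773)
-26 2.3 0.28 | -20 2.6 -0.03 | -14 3.3 -0.68 | -8 9.5 0.48 | -2 9.1 0.07 | 4 9.2 0.34 | 10 10.4 0.42 | 
ends [218.9919 289.049 ] [259.0562 295.6597] [0.4321 0.087  0.01  ] [0.4225 0.0146 0.01  ] 0.07304016937363696
```

```bash
sed -i 's/^m=((g.*/gb=cv2.GaussianBlur(i,(0,0),1.0).astype(float);m=((gb[:,:,2]\/gb[:,:,0])<1.07).astype(np.uint8)*255/' sp.py; python3 sp.py
```

```text
t 26.65 p [ 528.6 -327.9  189.3] yaw y -178.74 w 0.719 gf 0.0 F [ 0.4  0.6 -1.4] j [-17.   22.9  -2.7  -0.1 -64.2  18.2]
[[149 259  13   6  45]
 [164 277  98  26 801]
 [131 279  21  23 164]
 [131 303  18  18 156]
 [226 309  19  13 116]]
((212.83724975585938, 287.5889587402344), (97.43563079833984, 15.6986083984375), 10.007980346679688)
-52 6.2 0.11 | -46 7.6 0.01 | -40 7.6 0.2 | -34 7.9 0.09 | -28 7.3 -0.14 | -22 15.5 -4.05 | -16 7.5 0.17 | -10 7.5 0.09 | -4 7.5 -0.01 | 2 7.7 -0.02 | 8 7.1 0.14 | 14 10.2 0.23 | 20 12.3 0.48 | 26 12.6 -0.05 | 32 12.6 0.01 | 38 12.8 -0.03 | 44 12.2 -0.13 | 
ends [164.0201 283.851 ] [260.7481 296.8711] [0.4382 0.1875 0.01  ] [0.4204 0.0115 0.01  ] 0.17684709738719298
```

The spindle hasn't moved: handle end (0.420,0.0115), tip (0.438,0.1875), length 177 mm, heading 84.3°. I'll go above the handle.

```bash
python3 - <<'E'
from h import *
st(); shift(tgt((.4228,.0354,.10),174.3))
E
```

```text
t 26.7 p [ 528.7 -326.1  189.4] yaw y -178.63 w 0.719 gf 0.0 F [ 0.9 -0.1 -0.2] j [-16.8  22.8  -2.8  -0.1 -64.2  18.2]
shift mm [-363.8   97.6   89.2] rot [-0.0039  0.0007  0.1233]
```

Request:
move_arm(
  series=[
    {"grip": 0.5, "xyz": [-363.8, 97.6, 20], "angular": [-0.003, 0, 0.1233]},
    {"grip": 0.5, "xyz": [-363.8, 97.6, 20], "angular": [-0.003, 0, 0.1233]},
    {"grip": 0.5, "xyz": [-363.8, 97.6, 20], "angular": [-0.003, 0, 0.1233]},
    {"grip": 0.5, "xyz": [-363.8, 97.6, 20], "angular": [-0.003, 0, 0.1233]},
    {"grip": 0.5, "xyz": [-363.8, 97.6, 20], "angular": [-0.003, 0, 0.1233]},
    {"grip": 0.5, "xyz": [-363.8, 97.6, 20], "angular": [-0.003, 0, 0.1233]},
    {"grip": 0.5, "xyz": [-363.8, 97.6, 20], "angular": [-0.003, 0, 0.1233]},
    {"grip": 0.5, "xyz": [-363.8, 97.6, 20], "angular": [-0.003, 0, 0.1233]},
    {"grip": 0.5, "xyz": [-363.8, 97.6, 60], "angular": [-0.003, 0, 0.1233]},
    {"grip": 0.5, "xyz": [-363.8, 97.6, 89], "angular": [-0.003, 0, 0.1233]},
  ],
)

```text
time_s: 27.7
tcp_pos: [0.4212, 0.0385, 0.1003]
ee_rot: [[-0.092, -0.996, 0.004], [-0.996, 0.092, 0.002], [-0.002, -0.003, -1.0]]
wrist_force: [-0.7, -0.5, 0.2]
gripper_width: 0.502
gripper_force: 0.0
```

```bash
python3 - <<'E'
from h import *
st(); shift(tgt((.4228,.0354,.02),174.3))
s=cap('scene');print(proj(s,[(.4228,.0354,.01),(.4204,.0115,.01),(.4382,.1875,.01)]))
i=cv2.cvtColor(s['img'],cv2.COLOR_RGB2BGR);cv2.imwrite('pics/x1.png',i)
E
```

```text
t 27.7 p [421.2  38.5 100.3] yaw y 174.74 w 0.502 gf 0.0 F [-0.7 -0.5  0.2] j [ 27.4  10.3 -36.4   0.  -43.1 -32.7]
shift mm [ 3.1 -1.6 80.3] rot [-0.0034  0.002   0.0076]
[[306.25518327 201.31767361]
 [299.57075064 205.26977511]
 [345.88003899 177.96927591]]
```

Request:
move_arm(
  series=[
    {"grip": 0.5, "xyz": [3, -1.6, 30], "angular": [-0.002, 0, 0.0076]},
    {"grip": 0.5, "xyz": [3, -1.6, 60], "angular": [-0.002, 0, 0.0076]},
    {"grip": 0.5, "xyz": [3, -1.6, 75], "angular": [-0.002, 0, 0.0076]},
    {"grip": 0.5, "xyz": [3, -1.6, 84], "angular": [-0.002, 0, 0.0076]},
    {"grip": 0.5, "xyz": [3, -1.6, 89], "angular": [-0.002, 0, 0.0076]},
    {"grip": 0.5, "xyz": [3, -1.6, 90], "angular": [-0.002, 0, 0.0076]},
    {"grip": 0.5, "xyz": [3, -1.6, 90], "angular": [-0.002, 0, 0.0076]},
  ],
)

```text
time_s: 28.45
tcp_pos: [0.4242, 0.0333, 0.0113]
ee_rot: [[-0.104, -0.995, 0.001], [-0.995, 0.104, 0.001], [-0.001, -0.001, -1.0]]
wrist_force: [0.9, -0.2, -0.6]
gripper_width: 0.499
gripper_force: 0.0
```

Request:
move_arm(
  series=[
    {"grip": 0.5, "xyz": [0, 0, 2], "angular": [0, 0, 0]},
    {"grip": 0.5, "xyz": [0, 0, 3], "angular": [0, 0, 0]},
    {"grip": 0.5, "xyz": [0, 0, 3], "angular": [0, 0, 0]},
  ],
)

```text
time_s: 28.75
tcp_pos: [0.4238, 0.0329, 0.0077]
ee_rot: [[-0.104, -0.995, 0.0], [-0.995, 0.104, 0.0], [-0.0, 0.0, -1.0]]
wrist_force: [-0.4, 0.0, -0.1]
gripper_width: 0.501
gripper_force: 0.0
```

```bash
python3 - <<'E'
from h import *
st()
E
```

```text
t 28.75 p [423.8  32.9   7.7] yaw y 174.0 w 0.501 gf 0.0 F [-0.4  0.  -0.1] j [ 26.5  20.4 -41.7  -0.  -27.8 -32.5]
```

Request:
move_arm(
  series=[
    {"grip": 0.5, "xyz": [-2, 0, 2], "angular": [0, 0, 0]},
    {"grip": 0.15, "xyz": [-2, 0, 2], "angular": [0, 0, 0]},
    {"grip": 0.1, "xyz": [-2, 0, 2], "angular": [0, 0, 0]},
    {"grip": 0.1, "xyz": [-2, 0, 2], "angular": [0, 0, 0]},
    {"grip": 0.1, "xyz": [-2, 0, 2], "angular": [0, 0, 0]},
    {"grip": 0.1, "xyz": [-2, 0, 2], "angular": [0, 0, 0]},
  ],
)

```text
time_s: 29.35
tcp_pos: [0.424, 0.0349, 0.0056]
ee_rot: [[-0.104, -0.995, -0.0], [-0.995, 0.104, 0.0], [-0.0, 0.0, -1.0]]
wrist_force: [0.5, -0.1, 0.3]
gripper_width: 0.227
gripper_force: 30.0
```

```bash
python3 - <<'E'
from h import *
st(); shift(tgt((.45,.10,.17),174))
E
```

```text
t 29.35 p [424.   34.9   5.6] yaw y 174.01 w 0.227 gf 29.965460300445557 F [ 0.5 -0.1  0.3] j [ 26.8  20.7 -41.8  -0.  -27.5 -32.7]
shift mm [ -67.5  -19.1 -164.4] rot [0.0002 0.0003 0.0002]
```

Request:
move_arm(
  series=[
    {"grip": 0.1, "xyz": [0, 0, -30], "angular": [0, 0, 0]},
    {"grip": 0.1, "xyz": [0, 0, -75], "angular": [0, 0, 0]},
    {"grip": 0.1, "xyz": [0, 0, -120], "angular": [0, 0, 0]},
    {"grip": 0.1, "xyz": [0, 0, -160], "angular": [0, 0, 0]},
    {"grip": 0.1, "xyz": [-30, -15, -160], "angular": [0, 0, -0.14]},
    {"grip": 0.1, "xyz": [-60, -30, -160], "angular": [0, 0, -0.28]},
    {"grip": 0.1, "xyz": [-90, -40, -160], "angular": [0, 0, -0.42]},
    {"grip": 0.1, "xyz": [-120, -50, -160], "angular": [0, 0, -0.56]},
    {"grip": 0.1, "xyz": [-150, -60, -160], "angular": [0, 0, -0.7]},
    {"grip": 0.1, "xyz": [-180, -70, -160], "angular": [0, 0, -0.84]},
  ],
)

```text
time_s: 30.35
tcp_pos: [0.5123, 0.2075, 0.1651]
ee_rot: [[0.675, -0.738, -0.001], [-0.738, -0.675, -0.0], [-0.001, 0.001, -1.0]]
wrist_force: [0.9, -0.0, -1.2]
gripper_width: 0.229
gripper_force: 30.0
```

```bash
python3 - <<'E'
from h import *
st(); shift(tgt((.5684,.3654,.12),1.5))
E
```

```text
t 30.35 p [512.3 207.5 165.1] yaw y -137.54 w 0.229 gf 29.9639430642128 F [ 0.9 -0.  -1.2] j [ 38.8  17.8 -14.3  -0.  -58.    3.7]
shift mm [ -78.6 -148.    45. ] rot [-5.0000e-04  1.8000e-03 -2.4267e+00]
```

Request:
move_arm(
  series=[
    {"grip": 0.1, "xyz": [-10, -20, 0], "angular": [0, 0, -0.14]},
    {"grip": 0.1, "xyz": [-20, -40, 0], "angular": [0, 0, -0.28]},
    {"grip": 0.1, "xyz": [-30, -60, 0], "angular": [0, 0, -0.42]},
    {"grip": 0.1, "xyz": [-40, -80, 0], "angular": [0, 0, -0.56]},
    {"grip": 0.1, "xyz": [-50, -100, 0], "angular": [0, 0, -0.7]},
    {"grip": 0.1, "xyz": [-60, -115, 0], "angular": [0, 0, -0.84]},
    {"grip": 0.1, "xyz": [-70, -130, 0], "angular": [0, 0, -0.98]},
    {"grip": 0.1, "xyz": [-78, -140, 0], "angular": [0, 0, -1.12]},
    {"grip": 0.1, "xyz": [-78, -148, 0], "angular": [0, 0, -1.26]},
    {"grip": 0.1, "xyz": [-78, -148, 0], "angular": [0, 0, -1.4]},
  ],
)

```text
time_s: 31.35
tcp_pos: [0.5697, 0.3644, 0.1644]
ee_rot: [[0.841, 0.54, -0.001], [0.54, -0.841, -0.0], [-0.001, -0.0, -1.0]]
wrist_force: [-0.4, 0.1, -1.1]
gripper_width: 0.224
gripper_force: 30.0
```

```bash
python3 - <<'E'
from h import *
st(); shift(tgt((.5684,.3654,.12),1.5))
E
```

```text
t 31.35 p [569.7 364.4 164.4] yaw y -57.29 w 0.224 gf 29.964641332626343 F [-0.4  0.1 -1.1] j [ 46.3  29.2   4.1  -0.  -64.9  76.5]
shift mm [-0.5 -1.6 44.4] rot [-0.0011  0.0011 -1.026 ]
```

Request:
move_arm(
  series=[
    {"grip": 0.1, "xyz": [-0.5, -1.6, 0], "angular": [0, 0, -0.14]},
    {"grip": 0.1, "xyz": [-0.5, -1.6, 0], "angular": [0, 0, -0.28]},
    {"grip": 0.1, "xyz": [-0.5, -1.6, 0], "angular": [0, 0, -0.42]},
    {"grip": 0.1, "xyz": [-0.5, -1.6, 0], "angular": [0, 0, -0.56]},
    {"grip": 0.1, "xyz": [-0.5, -1.6, 0], "angular": [0, 0, -0.7]},
    {"grip": 0.1, "xyz": [-0.5, -1.6, 0], "angular": [0, 0, -0.84]},
    {"grip": 0.1, "xyz": [-0.5, -1.6, 0], "angular": [0, 0, -0.98]},
    {"grip": 0.1, "xyz": [-0.5, -1.6, 20], "angular": [0, 0, -1.026]},
    {"grip": 0.1, "xyz": [-0.5, -1.6, 44], "angular": [0, 0, -1.026]},
    {"grip": 0.1, "xyz": [-0.5, -1.6, 44], "angular": [0, 0, -1.026]},
  ],
)

```text
time_s: 32.35
tcp_pos: [0.5659, 0.3628, 0.1171]
ee_rot: [[-0.019, 1.0, -0.008], [1.0, 0.019, -0.005], [-0.005, -0.008, -1.0]]
wrist_force: [-0.0, -0.7, -1.6]
gripper_width: 0.224
gripper_force: 30.0
```

```bash
python3 - <<'E'
from h import *
st(); shift(tgt((.5684,.3654,.0311),1.5))
E
```

```text
t 32.35 p [565.9 362.8 117.1] yaw y 1.07 w 0.224 gf 29.965191185474396 F [-0.  -0.7 -1.6] j [ 4.640e+01  3.140e+01  5.000e-01 -1.000e-01 -5.970e+01  1.348e+02]
shift mm [ 3.   3.2 85.9] rot [-0.0081  0.0051 -0.0074]
```

Request:
move_arm(
  series=[
    {"grip": 0.1, "xyz": [6, 2.4, 30], "angular": [-0.006, 0.004, -0.007]},
    {"grip": 0.1, "xyz": [6, 2.4, 60], "angular": [-0.006, 0.004, -0.007]},
    {"grip": 0.1, "xyz": [6, 2.4, 80], "angular": [-0.006, 0.004, -0.007]},
    {"grip": 0.1, "xyz": [6, 2.4, 86], "angular": [-0.006, 0.004, -0.007]},
    {"grip": 0.1, "xyz": [6, 2.4, 86], "angular": [-0.006, 0.004, -0.007]},
    {"grip": 0.1, "xyz": [6, 2.4, 86], "angular": [-0.006, 0.004, -0.007]},
  ],
)

```text
time_s: 32.95
tcp_pos: [0.5717, 0.3716, 0.0374]
ee_rot: [[-0.027, 1.0, 0.008], [1.0, 0.027, 0.006], [0.006, 0.008, -1.0]]
wrist_force: [0.5, -0.5, -0.5]
gripper_width: 0.226
gripper_force: 30.0
```

Request:
move_arm(
  series=[
    {"grip": 0.1, "xyz": [0, 0, 0], "angular": [0, 0, 0]},
    {"grip": 0.1, "xyz": [0, 0, 0], "angular": [0, 0, 0]},
  ],
)

```text
time_s: 33.15
tcp_pos: [0.5713, 0.3714, 0.0371]
ee_rot: [[-0.027, 1.0, 0.007], [1.0, 0.027, 0.006], [0.006, 0.008, -1.0]]
wrist_force: [-0.7, -0.4, -1.1]
gripper_width: 0.227
gripper_force: 30.0
```

```bash
python3 - <<'E'
from h import *
st()
c=cap('top','t5.png');s=cap('scene','s5.png');i=cv2.imread('pics/t5.png');j=cv2.imread('pics/s5.png')
a=cv2.convertScaleAbs(cv2.resize(i[180:260,110:250],(700,400),interpolation=cv2.INTER_CUBIC),alpha=1.5)
b=cv2.convertScaleAbs(cv2.resize(j[150:190,345:485],(700,200),interpolation=cv2.INTER_CUBIC),alpha=1.5)
cv2.imwrite('pics/c10.png',np.vstack([a,b]))
S=r.sense();p=np.array(S['tcp_pos']);R=np.array(S['ee_rot']);ax=-R[:,0]
print('axis dir deg',np.rad2deg(np.arctan2(ax[1],ax[0])),ax)
tip=p+[0,0,.0044]+.154*ax;print('tip',tip,'proj top',proj(c,[tip,(.5745,.1335,.0355)]).round(1).tolist(),'scene',proj(s,[tip]).round(1).tolist())
E
```

```text
t 33.15 p [571.3 371.4  37.1] yaw y 1.54 w 0.227 gf 29.965190291404724 F [-0.7 -0.4 -1.1] j [ 4.660e+01  3.630e+01 -3.400e+00  1.000e-01 -4.980e+01  1.349e+02]
axis dir deg -88.45765135956704 [ 0.02691543 -0.99962358 -0.00531622]
tip [0.57516263 0.21721417 0.04013963] proj top [[144.2, 206.5], [191.9, 208.2]] scene [[396.9, 177.8]]
```

View pics/c10.png

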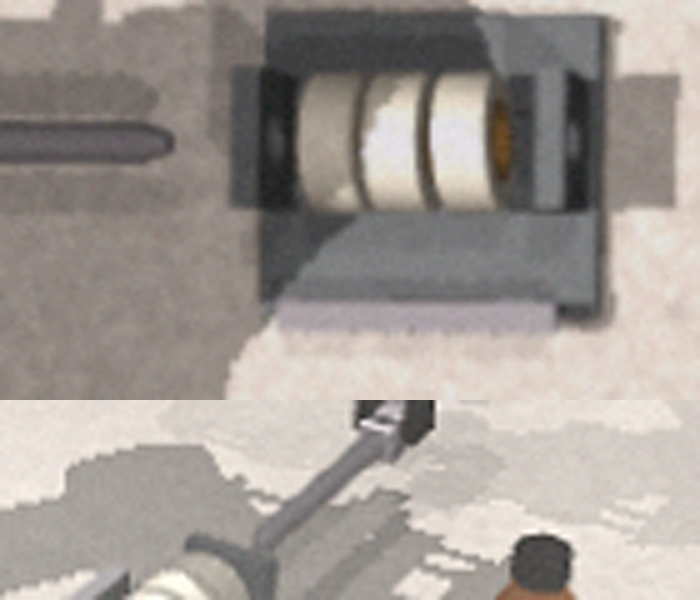

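The rod tip is at crop (174,143), just short of the left cheek (rows 66–208), with the rod's mid-line at rows 141–142.5. Comparing both through the same camera.

```bash
python3 - <<'E'
from h import *
np.set_printoptions(precision=4,suppress=True)
c=cap('top')
f=lambda X,Y,z: cp(c,X,Y,z,5,110,180)
tip=f(174,142.6,.0395);rod=f(2,141,.0395);print('tip',tip,'rod',rod,'dir',np.rad2deg(np.arctan2(*(tip-rod)[1::-1])))
L=(f(240,66,.0535)+f(240,208,.0535))/2;Rr=(f(550,68,.0535)+f(550,209,.0535))/2;print('cheeks',L,Rr,np.rad2deg(np.arctan2(*(Rr-L)[1::-1])))
B=[f(268,13,.009),f(606,14,.009),f(262,302,.009)];print(B)
g=cv2.cvtColor(c['img'],cv2.COLOR_RGB2GRAY)
for u in (152-2,157,158,159,219,220,221):
    print(u,g[188:228,u].tolist())
for u in (112,120,130,138): print(u,g[198:222,u].tolist())
st()
E
```

```text
tip [0.5723 0.217  0.0395] rod [0.5714 0.2795 0.0395] dir -89.18095589120536
cheeks [0.5741 0.1886 0.0535] [0.5762 0.0809 0.0535] -88.87035022775613
[array([0.6219, 0.1954, 0.009 ]), array([0.6243, 0.0717, 0.009 ]), array([0.5171, 0.1938, 0.009 ])]
150 [94, 92, 93, 93, 93, 91, 89, 91, 92, 95, 95, 93, 92, 91, 92, 88, 90, 90, 91, 92, 90, 91, 90, 94, 96, 97, 96, 92, 87, 85, 89, 91, 97, 98, 101, 100, 97, 93, 94, 97]
157 [79, 76, 78, 78, 75, 62, 54, 49, 52, 50, 53, 51, 52, 56, 52, 52, 54, 53, 52, 53, 53, 55, 54, 53, 51, 52, 51, 55, 52, 55, 50, 53, 56, 70, 90, 94, 97, 96, 92, 93]
158 [76, 75, 76, 74, 76, 61, 56, 53, 55, 50, 49, 50, 50, 51, 53, 54, 52, 53, 54, 51, 54, 50, 48, 49, 49, 51, 50, 50, 54, 52, 52, 51, 53, 65, 86, 95, 97, 95, 89, 90]
159 [75, 74, 76, 74, 75, 60, 51, 51, 50, 53, 54, 51, 49, 52, 53, 51, 54, 52, 52, 55, 52, 50, 50, 52, 48, 50, 54, 51, 53, 51, 50, 53, 51, 63, 87, 92, 92, 92, 84, 83]
219 [70, 72, 78, 75, 74, 78, 84, 85, 86, 87, 85, 85, 83, 87, 84, 85, 84, 84, 83, 81, 85, 84, 83, 81, 82, 86, 86, 86, 85, 82, 85, 85, 83, 68, 59, 76, 77, 79, 79, 80]
220 [77, 74, 74, 72, 73, 81, 85, 86, 87, 87, 84, 85, 85, 86, 86, 86, 83, 80, 83, 84, 82, 86, 84, 84, 84, 86, 85, 84, 84, 84, 82, 85, 83, 71, 56, 75, 78, 76, 77, 80]
221 [81, 81, 75, 74, 73, 78, 82, 83, 86, 83, 83, 85, 85, 85, 83, 85, 84, 82, 84, 85, 84, 83, 82, 83, 82, 81, 83, 84, 83, 83, 82, 85, 82, 67, 55, 79, 80, 76, 76, 76]
112 [73, 75, 72, 76, 75, 86, 66, 51, 57, 63, 65, 61, 61, 53, 55, 85, 87, 78, 74, 77, 79, 81, 85, 81]
120 [74, 75, 72, 72, 73, 72, 58, 48, 58, 64, 66, 64, 64, 54, 58, 85, 87, 76, 78, 77, 77, 77, 76, 81]
130 [74, 73, 75, 76, 78, 77, 73, 50, 59, 63, 66, 67, 61, 57, 60, 84, 86, 81, 77, 77, 79, 78, 76, 78]
138 [75, 71, 73, 70, 71, 76, 66, 49, 55, 63, 64, 67, 62, 56, 62, 87, 90, 81, 81, 81, 79, 81, 79, 85]
t 33.3 p [570.9 371.   36.3] yaw y 1.54 w 0.227 gf 29.965327978134155 F [ 2.   0.4 -1.4] j [ 46.6  36.4  -3.4   0.1 -49.7 134.9]
```

```bash
python3 - <<'E'
from h import *
S=[r.sense() for _ in range(1)];p=np.array(S[0]['tcp_pos']);st()
shift(tgt((.5713+.001,.3714,.0311),1.5))
E
```

```text
t 33.3 p [570.9 371.   36.3] yaw y 1.54 w 0.227 gf 29.965327978134155 F [ 2.   0.4 -1.4] j [ 4.660e+01  3.640e+01 -3.400e+00  1.000e-01 -4.970e+01  1.349e+02]
shift mm [0.3 1.4 5.2] rot [ 0.0065 -0.005   0.0007]
```

Request:
move_arm(
  series=[
    {"grip": 0.1, "xyz": [0, 1, 3], "angular": [0.004, -0.004, 0]},
    {"grip": 0.1, "xyz": [0, 1, 5.3], "angular": [0.006, -0.006, 0]},
    {"grip": 0.1, "xyz": [0, 1, 5.3], "angular": [0.006, -0.006, 0]},
    {"grip": 0.1, "xyz": [0, 1, 5.3], "angular": [0.006, -0.006, 0]},
  ],
)

```text
time_s: 33.7
tcp_pos: [0.5717, 0.3708, 0.03]
ee_rot: [[-0.027, 1.0, -0.001], [1.0, 0.027, -0.002], [-0.002, -0.001, -1.0]]
wrist_force: [-0.1, -0.3, -0.7]
gripper_width: 0.223
gripper_force: 30.0
```

```bash
python3 - <<'E'
from h import *
st();print(np.round(r.sense()['ee_rot'],4));shift(tgt((.5723,.3714,.0311),1.5))
c=cap('top');g=cv2.cvtColor(c['img'],cv2.COLOR_RGB2GRAY)
for u in (112,130,138): print(u,g[198:222,u].tolist())
s=cap('scene');g=cv2.cvtColor(s['img'],cv2.COLOR_RGB2GRAY)
print(g[168:190,388:412:2])
S=r.sense();p=np.array(S['tcp_pos']);R=np.array(S['ee_rot']);ax=-R[:,0];P=[p+[0,0,.0044]+d*ax for d in (.154,.12,.09)];print(P[0],proj(s,P))
E
```

```text
t 33.7 p [571.7 370.8  30. ] yaw y 1.54 w 0.223 gf 29.965340495109558 F [-0.1 -0.3 -0.7] j [ 4.660e+01  3.710e+01 -3.100e+00  1.000e-01 -4.990e+01  1.349e+02]
[[-2.690e-02  9.996e-01 -7.000e-04]
 [ 9.996e-01  2.690e-02 -2.200e-03]
 [-2.200e-03 -7.000e-04 -1.000e+00]]
shift mm [ 0.6  0.6 -1.1] rot [-0.0007  0.0022  0.0007]
112 [74, 72, 71, 73, 75, 76, 65, 54, 60, 65, 64, 66, 60, 53, 62, 81, 79, 76, 79, 78, 78, 84, 85, 84]
130 [74, 72, 73, 73, 76, 74, 55, 50, 59, 62, 68, 66, 61, 57, 66, 79, 78, 78, 78, 79, 77, 75, 81, 83]
138 [75, 73, 73, 72, 74, 69, 51, 51, 58, 62, 66, 66, 61, 54, 60, 79, 81, 80, 80, 80, 78, 81, 83, 86]
[[103 106 106 105 103 112 139 144 153 130  82  85]
 [106 104 104 104 119 117  98 115 141  98  90  83]
 [106 106 104 105 146 153 119 114  94  86  85  78]
 [103 105 106 106 114 141 156 140  85  88  82  73]
 [105 106 106 106 102 105 143 114  84  86  80  79]
 [104 109 106 106 103 108  96  86  86  79  73  93]
 [105 105 105 107 107 104  84  84  86  76  89  98]
 [106 108 108 105 109 100  86  87  78  80 100 100]
 [107 106 106 106 107  90  89  84  77  89  97 100]
 [ 99 106 108 108  99  89  85  76  74  98  97 103]
 [ 81  92 101 108  85  89  81  74  91  95  94 105]
 [ 73  76  81 100  87  87  76  81  99  98 100 106]
 [ 70  75  76  78  79  81  79  99  94 102 106 105]
 [ 99  70  75  77  78  78  82  95  96 103 107 106]
 [126  86  73  75  75  74  80  98 104 104 107 107]
 [119 112  69  70  72  71  77 100 110 105 105  96]
 [119 120  74  72  72  73  80 103 108 104 107  92]
 [118 117  95  71  71  69  82 108 108 110  97  93]
 [116 111 108  66  71  69  88 108 106 106  91  92]
 [115 110 115  70  71  65  94 107 108 100  94  92]
 [103 108 106  88  71  72 101 108 103  90  91  94]
 [103 110 107  96  74  67 101 103  97  91  93  98]]
[0.57588557 0.21694409 0.03493468] [[396.98273625 179.71160723]
 [403.27294739 174.25562696]
 [408.65313345 169.58763905]]
```

Rod and hole agree in both views to within about 1 mm. Start inserting gently.

Request:
move_arm(
  series=[
    {"grip": 0.1, "xyz": [-6, 0.3, -0.8], "angular": [0, 0.001, 0]},
    {"grip": 0.1, "xyz": [-12, 0.3, -0.8], "angular": [0, 0.001, 0]},
    {"grip": 0.1, "xyz": [-18, 0.3, -0.8], "angular": [0, 0.001, 0]},
    {"grip": 0.1, "xyz": [-24, 0.3, -0.8], "angular": [0, 0.001, 0]},
    {"grip": 0.1, "xyz": [-30, 0.3, -0.8], "angular": [0, 0.001, 0]},
    {"grip": 0.1, "xyz": [-36, 0.3, -0.8], "angular": [0, 0.001, 0]},
    {"grip": 0.1, "xyz": [-40, 0.3, -0.8], "angular": [0, 0.001, 0]},
    {"grip": 0.1, "xyz": [-40, 0.3, -0.8], "angular": [0, 0.001, 0]},
  ],
)

```text
time_s: 34.6
tcp_pos: [0.5732, 0.3302, 0.0312]
ee_rot: [[-0.026, 1.0, -0.0], [1.0, 0.026, -0.001], [-0.001, -0.0, -1.0]]
wrist_force: [-0.3, 0.2, -0.2]
gripper_width: 0.228
gripper_force: 30.0
```

```bash
python3 - <<'E'
from h import *
st();shift(tgt((.5752,.2155,.0311),1.5))
E
```

```text
t 34.6 p [573.2 330.2  31.2] yaw y 1.5 w 0.228 gf 29.96515452861786 F [-0.3  0.2 -0.2] j [ 43.9  35.4  -6.3   0.  -48.4 137.5]
shift mm [-114.7   -1.     0.2] rot [-0.0005  0.0009  0.    ]
```

Request:
move_arm(
  series=[
    {"grip": 0.1, "xyz": [-8, 0, 0], "angular": [0, 0, 0]},
    {"grip": 0.1, "xyz": [-16, 0, 0], "angular": [0, 0, 0]},
    {"grip": 0.1, "xyz": [-24, 0, 0], "angular": [0, 0, 0]},
    {"grip": 0.1, "xyz": [-32, 0, 0], "angular": [0, 0, 0]},
    {"grip": 0.1, "xyz": [-40, 0, 0], "angular": [0, 0, 0]},
    {"grip": 0.1, "xyz": [-48, 0, 0], "angular": [0, 0, 0]},
    {"grip": 0.1, "xyz": [-56, 0, 0], "angular": [0, 0, 0]},
    {"grip": 0.1, "xyz": [-62, 0, 0], "angular": [0, 0, 0]},
    {"grip": 0.1, "xyz": [-66, 0, 0], "angular": [0, 0, 0]},
    {"grip": 0.1, "xyz": [-66, 0, 0], "angular": [0, 0, 0]},
  ],
)

```text
time_s: 35.6
tcp_pos: [0.5749, 0.2644, 0.0313]
ee_rot: [[-0.026, 1.0, -0.0], [1.0, 0.026, -0.001], [-0.001, -0.0, -1.0]]
wrist_force: [0.2, -0.3, -1.1]
gripper_width: 0.23
gripper_force: 30.0
```

```bash
python3 - <<'E'
from h import *
st();shift(tgt((.5752,.2155,.0311),1.5))
c=cap('top');g=cv2.cvtColor(c['img'],cv2.COLOR_RGB2GRAY)
for u in (130,140,148,158): print(u,g[190:224,u].tolist())
for u in range(208,228,2): print(u,g[190:224,u].tolist())
E
```

```text
t 35.6 p [574.9 264.4  31.3] yaw y 1.5 w 0.23 gf 29.965157210826874 F [ 0.2 -0.3 -1.1] j [ 39.3  33.2 -10.8   0.  -46.1 142.2]
shift mm [-48.9  -1.    0.2] rot [-0.0004  0.0008  0.0001]
130 [140, 144, 144, 144, 138, 131, 129, 129, 130, 127, 126, 113, 85, 76, 78, 80, 80, 82, 76, 75, 68, 60, 56, 66, 124, 132, 130, 128, 131, 131, 132, 130, 135, 134]
140 [101, 100, 99, 102, 98, 93, 83, 77, 74, 72, 73, 74, 76, 72, 54, 58, 62, 67, 63, 59, 50, 56, 90, 86, 88, 86, 87, 84, 87, 90, 94, 101, 103, 100]
148 [89, 92, 96, 91, 91, 81, 80, 82, 79, 81, 79, 83, 85, 87, 54, 59, 66, 68, 68, 59, 53, 61, 93, 85, 84, 80, 83, 82, 81, 83, 85, 94, 96, 99]
158 [77, 75, 73, 63, 54, 52, 54, 54, 51, 52, 51, 53, 53, 55, 55, 55, 53, 53, 52, 53, 53, 54, 51, 53, 51, 56, 55, 55, 53, 56, 56, 67, 88, 95]
208 [55, 52, 51, 50, 55, 57, 57, 54, 59, 56, 56, 47, 48, 47, 46, 47, 46, 49, 50, 48, 53, 52, 51, 53, 56, 56, 59, 62, 69, 74, 73, 69, 60, 47]
210 [53, 51, 50, 51, 48, 49, 55, 55, 53, 51, 43, 34, 38, 45, 46, 52, 56, 55, 54, 53, 52, 52, 48, 42, 36, 39, 46, 52, 53, 54, 54, 55, 50, 50]
212 [46, 45, 42, 45, 44, 47, 43, 45, 49,
[... 387 characters left out ...]
[45, 41, 44, 51, 54, 53, 53, 58, 55, 52, 52, 54, 55, 55, 52, 54, 50, 55, 53, 53, 55, 50, 55, 56, 54, 53, 53, 53, 55, 54, 68, 67, 46, 49]
220 [45, 45, 43, 51, 53, 53, 55, 54, 53, 55, 54, 54, 55, 55, 52, 55, 55, 55, 58, 54, 54, 55, 54, 55, 54, 54, 55, 52, 53, 53, 65, 69, 44, 45]
222 [51, 48, 44, 48, 49, 46, 46, 48, 48, 48, 48, 44, 46, 45, 49, 45, 45, 48, 48, 49, 47, 46, 46, 44, 46, 46, 44, 44, 45, 48, 52, 52, 39, 47]
224 [54, 50, 49, 47, 36, 28, 27, 27, 26, 30, 26, 26, 29, 30, 33, 40, 45, 46, 46, 44, 43, 38, 36, 29, 26, 26, 27, 28, 24, 27, 26, 29, 36, 48]
226 [52, 52, 57, 51, 45, 39, 27, 23, 27, 30, 29, 24, 28, 28, 28, 35, 33, 29, 34, 34, 34, 28, 30, 26, 28, 28, 27, 31, 30, 27, 24, 29, 40, 50]
```

No resistance through the rolls so far. Continue to the far cheek and home.

Request:
move_arm(
  series=[
    {"grip": 0.1, "xyz": [-7, 0, 0], "angular": [0, 0, 0]},
    {"grip": 0.1, "xyz": [-14, 0, 0], "angular": [0, 0, 0]},
    {"grip": 0.1, "xyz": [-21, 0, 0], "angular": [0, 0, 0]},
    {"grip": 0.1, "xyz": [-28, 0, 0], "angular": [0, 0, 0]},
    {"grip": 0.1, "xyz": [-34, 0, 0], "angular": [0, 0, 0]},
    {"grip": 0.1, "xyz": [-38, 0, 0], "angular": [0, 0, 0]},
    {"grip": 0.1, "xyz": [-42, 0, 0], "angular": [0, 0, 0]},
    {"grip": 0.1, "xyz": [-44, 0, 0], "angular": [0, 0, 0]},
    {"grip": 0.1, "xyz": [-44, 0, 0], "angular": [0, 0, 0]},
  ],
)

```text
time_s: 36.55
tcp_pos: [0.5761, 0.2207, 0.0313]
ee_rot: [[-0.027, 1.0, -0.0], [1.0, 0.027, -0.001], [-0.001, -0.0, -1.0]]
wrist_force: [0.1, 0.4, -1.0]
gripper_width: 0.227
gripper_force: 30.0
```

Request:
move_arm(
  series=[
    {"grip": 0.1, "xyz": [-2, 0, 0], "angular": [0, 0, 0]},
    {"grip": 0.1, "xyz": [-4, 0, 0], "angular": [0, 0, 0]},
    {"grip": 0.1, "xyz": [-4, 0, 0], "angular": [0, 0, 0]},
  ],
)

```text
time_s: 36.85
tcp_pos: [0.5761, 0.2168, 0.0312]
ee_rot: [[-0.027, 1.0, -0.0], [1.0, 0.027, -0.001], [-0.001, -0.0, -1.0]]
wrist_force: [-0.8, -0.4, -0.7]
gripper_width: 0.226
gripper_force: 30.0
```

Request:
move_arm(
  series=[
    {"grip": 0.1, "xyz": [-1, 0, 0], "angular": [0, 0, 0]},
    {"grip": 0.1, "xyz": [-2, 0, 0], "angular": [0, 0, 0]},
    {"grip": 0.1, "xyz": [-2, 0, 0], "angular": [0, 0, 0]},
  ],
)

```text
time_s: 37.15
tcp_pos: [0.5763, 0.2153, 0.0313]
ee_rot: [[-0.027, 1.0, -0.0], [1.0, 0.027, -0.0], [-0.0, -0.0, -1.0]]
wrist_force: [-0.5, 1.8, -0.5]
gripper_width: 0.225
gripper_force: 30.0
```

Request:
move_arm(
  series=[
    {"grip": 0.1, "xyz": [-1, 0, 0], "angular": [0, 0, 0]},
    {"grip": 0.1, "xyz": [-1.5, 0, 0], "angular": [0, 0, 0]},
    {"grip": 0.1, "xyz": [-1.5, 0, 0], "angular": [0, 0, 0]},
  ],
)

```text
time_s: 37.45
tcp_pos: [0.5763, 0.2151, 0.0314]
ee_rot: [[-0.027, 1.0, 0.001], [1.0, 0.027, 0.002], [0.002, 0.001, -1.0]]
wrist_force: [-1.2, 5.3, -1.3]
gripper_width: 0.224
gripper_force: 30.0
```

Request:
move_arm(
  series=[
    {"grip": 0.1, "xyz": [-1, 0, 0], "angular": [0, 0, 0]},
    {"grip": 0.1, "xyz": [-1, 0, 0], "angular": [0, 0, 0]},
  ],
)

```text
time_s: 37.65
tcp_pos: [0.5764, 0.2151, 0.0314]
ee_rot: [[-0.027, 1.0, 0.001], [1.0, 0.027, 0.003], [0.003, 0.002, -1.0]]
wrist_force: [-2.7, 8.9, -1.8]
gripper_width: 0.229
gripper_force: 30.0
```

Home: at y = 0.2151 the force rises without any travel. Ease off, lower about 1.5 mm so the rod rests in the holes, then release and rise.

Request:
move_arm(
  series=[
    {"grip": 0.1, "xyz": [1.5, 0, 0], "angular": [0, 0, 0]},
    {"grip": 0.1, "xyz": [1.5, 0, 1.2], "angular": [0, 0, 0]},
    {"grip": 0.1, "xyz": [1.5, 0, 1.5], "angular": [0, 0, 0]},
    {"grip": 0.45, "xyz": [1.5, 0, 1.5], "angular": [0, 0, 0]},
    {"grip": 0.45, "xyz": [1.5, 0, 1.5], "angular": [0, 0, 0]},
    {"grip": 0.45, "xyz": [1.5, 0, 1.5], "angular": [0, 0, 0]},
    {"grip": 0.45, "xyz": [1.5, 0, -20], "angular": [0, 0, 0]},
    {"grip": 0.45, "xyz": [1.5, 0, -60], "angular": [0, 0, 0]},
    {"grip": 0.45, "xyz": [1.5, 0, -105], "angular": [0, 0, 0]},
    {"grip": 0.45, "xyz": [1.5, 0, -150], "angular": [0, 0, 0]},
  ],
)

```text
time_s: 38.65
tcp_pos: [0.576, 0.2131, 0.1825]
ee_rot: [[-0.026, 1.0, -0.001], [1.0, 0.026, -0.002], [-0.002, -0.001, -1.0]]
wrist_force: [-0.2, 1.1, 0.2]
gripper_width: 0.45
gripper_force: 0.0
```

```bash
python3 - <<'E'
from h import *
st();shift(tgt((.5480,-.364,.18),184))
E
```

```text
t 38.65 p [576.  213.1 182.5] yaw y 1.51 w 0.45 gf 0.0 F [-0.2  1.1  0.2] j [ 3.540e+01  2.260e+01 -4.200e+00  1.000e-01 -6.330e+01  1.461e+02]
shift mm [-576.2  -43.2    3.8] rot [3.2000e-03 2.3000e-03 3.0982e+00]
```

Request:
move_arm(
  series=[
    {"grip": 0.45, "xyz": [-30, -2, 0], "angular": [0, 0, 0.145]},
    {"grip": 0.45, "xyz": [-60, -4, 0], "angular": [0, 0, 0.29]},
    {"grip": 0.45, "xyz": [-90, -6, 0], "angular": [0, 0, 0.435]},
    {"grip": 0.45, "xyz": [-120, -9, 0], "angular": [0, 0, 0.58]},
    {"grip": 0.45, "xyz": [-150, -11, 0], "angular": [0, 0, 0.725]},
    {"grip": 0.45, "xyz": [-180, -13, 0], "angular": [0, 0, 0.87]},
    {"grip": 0.45, "xyz": [-210, -15, 0], "angular": [0, 0, 1.015]},
    {"grip": 0.45, "xyz": [-240, -18, 0], "angular": [0, 0, 1.16]},
    {"grip": 0.45, "xyz": [-270, -20, 0], "angular": [0, 0, 1.305]},
    {"grip": 0.45, "xyz": [-300, -22, 0], "angular": [0, 0, 1.45]},
  ],
)

```text
time_s: 39.65
tcp_pos: [0.5617, -0.0882, 0.1815]
ee_rot: [[0.99, 0.141, -0.001], [0.141, -0.99, -0.001], [-0.001, 0.001, -1.0]]
wrist_force: [-0.2, -0.8, -0.1]
gripper_width: 0.451
gripper_force: 0.0
```

```bash
python3 - <<'E'
from h import *
st();shift(tgt((.5480,-.364,.18),184))
E
```

```text
t 39.65 p [561.7 -88.2 181.5] yaw y -81.91 w 0.451 gf 0.0 F [-0.2 -0.8 -0.1] j [  7.4  18.3 -10.9   0.1 -60.8  90.6]
shift mm [-52.4 271.1   1.8] rot [ 0.0017 -0.      1.6422]
```

Request:
move_arm(
  series=[
    {"grip": 0.45, "xyz": [-5, 30, 0], "angular": [0, 0, 0.148]},
    {"grip": 0.45, "xyz": [-10, 60, 0], "angular": [0, 0, 0.296]},
    {"grip": 0.45, "xyz": [-15, 90, 0], "angular": [0, 0, 0.444]},
    {"grip": 0.45, "xyz": [-20, 120, 0], "angular": [0, 0, 0.592]},
    {"grip": 0.45, "xyz": [-26, 150, 0], "angular": [0, 0, 0.74]},
    {"grip": 0.45, "xyz": [-32, 180, 0], "angular": [0, 0, 0.888]},
    {"grip": 0.45, "xyz": [-38, 210, 0], "angular": [0, 0, 1.036]},
    {"grip": 0.45, "xyz": [-44, 240, 0], "angular": [0, 0, 1.184]},
    {"grip": 0.45, "xyz": [-50, 260, 0], "angular": [0, 0, 1.332]},
    {"grip": 0.45, "xyz": [-52.4, 271, 0], "angular": [0, 0, 1.48]},
  ],
)

```text
time_s: 40.65
tcp_pos: [0.5491, -0.3644, 0.1811]
ee_rot: [[0.228, -0.974, -0.002], [-0.974, -0.228, -0.001], [0.0, 0.002, -1.0]]
wrist_force: [0.1, -0.1, 0.2]
gripper_width: 0.45
gripper_force: 0.0
```

```bash
python3 - <<'E'
from h import *
st();shift(tgt((.5480,-.364,.06),184))
c=cap('top','t6.png');cap('scene','s6.png');i=cv2.imread('pics/t6.png')
cv2.imwrite('pics/c11.png',cv2.convertScaleAbs(cv2.resize(i[170:310,100:300],(700,490),interpolation=cv2.INTER_CUBIC),alpha=1.5))
E
```

```text
t 40.65 p [ 549.1 -364.4  181.1] yaw y -166.83 w 0.45 gf 0.0 F [ 0.1 -0.1  0.2] j [-19.5  26.9   2.5   0.1 -65.7  32.6]
shift mm [ -0.7   0.8 121.1] rot [ 0.0019 -0.0004  0.16  ]
```

Request:
move_arm(
  series=[
    {"grip": 0.45, "xyz": [-0.7, 0.8, 0], "angular": [0.002, 0, 0.12]},
    {"grip": 0.45, "xyz": [-0.7, 0.8, 20], "angular": [0.002, 0, 0.16]},
    {"grip": 0.45, "xyz": [-0.7, 0.8, 60], "angular": [0.002, 0, 0.16]},
    {"grip": 0.45, "xyz": [-0.7, 0.8, 100], "angular": [0.002, 0, 0.16]},
    {"grip": 0.45, "xyz": [-0.7, 0.8, 125], "angular": [0.002, 0, 0.16]},
    {"grip": 0.45, "xyz": [-0.7, 0.8, 135], "angular": [0.002, 0, 0.16]},
    {"grip": 0.45, "xyz": [-0.7, 0.8, 135], "angular": [0.002, 0, 0.16]},
  ],
)

```text
time_s: 41.45
tcp_pos: [0.5487, -0.3611, 0.0454]
ee_rot: [[0.081, -0.997, -0.001], [-0.997, -0.081, 0.001], [-0.001, 0.001, -1.0]]
wrist_force: [-0.4, -0.5, 0.1]
gripper_width: 0.447
gripper_force: 0.0
```

```bash
python3 - <<'E'
from h import *
st();shift(tgt((.5480,-.364,.020),184))
c=cap('top');g=cv2.cvtColor(c['img'],cv2.COLOR_RGB2GRAY)
print(proj(c,[(.577,.0615,.0355),(.574,.1915,.0355),(.573,.2395,.0355)]).round(1).tolist())
print(g[200:218,228:246:2]);print(g[198:220,124:162:2])
E
```

```text
t 41.45 p [ 548.7 -361.1   45.4] yaw y -175.37 w 0.447 gf 0.0 F [-0.4 -0.5  0.1] j [-19.3  34.1  -6.4  -0.  -49.6  23.9]
shift mm [ 2.9  0.9 25.4] rot [0.0013 0.0006 0.011 ]
[[232.8, 207.8], [159.4, 207.7], [132.8, 207.6]]
[[ 43  60  97  97  98 102  98  94 104]
 [ 48  59  96  96 100 101 101  95 103]
 [ 45  58  96  99  98 101 103 103 102]
 [ 43  59  99  97  97 101 103 101 102]
 [ 50  57  99  99  98 102 104 103 102]
 [ 69  66  94 102  99  97 104 102 100]
 [ 94  85  82 102 105 100  99 105 100]
 [105 100  75 100 105 103 103 102 100]
 [111 102  76  97 104 103 101  99  99]
 [ 94  94  81 100 101 100  98  99 102]
 [ 66  74  91 101 103  98  98 100 103]
 [ 49  66 100 100 104  98  96  98 107]
 [ 46  64  98  98 101  98  99 101 110]
 [ 46  66 100  96  98 100  98 104 107]
 [ 45  65  98  97  97  98 100 101 105]
 [ 46  61  99  96 100 100  99  97 104]
 [ 46  59 101  97  98  97 102  97 103]
 [ 47  59  96  98  99 102 100 101 103]]
[[137 136 137 138 133 139 135 135 129 133 133 137 141 142 143 142 104  82
   81]
 [136 142 135 134 135 139 135 131 126 138 132 135 135 141 141 142 104  82
   78]
 [134 137 13
[... 908 characters left out ...]
 104 141 147 149 147 142 116 122 138  98  76
   78]
 [149 140 137 135 139 136 127 100 136 141 144 141 137 115 114 129  97  81
   76]
 [154 143 137 135 117 109  93  91 108 109 107 109 102  92  95  99  87  82
   76]
 [143 152 148 139 128 124 125 127 128 129 122 123 121 128 123 122  92  82
   78]
 [139 153 152 149 136 130 132 128 129 132 122 121 125 128 126 124  95  81
   82]
 [141 150 153 151 147 136 134 126 127 131 127 123 123 122 125 124  93  82
   80]
 [149 152 151 148 152 149 142 129 124 129 130 126 121 120 125 121  90  82
   81]
 [146 156 153 148 153 148 142 138 126 127 131 126 122 120 125 123  90  81
   80]
 [136 154 149 148 153 144 144 142 135 132 129 126 122 123 127 122  90  83
   78]]
```

The rod tip protrudes past the far cheek to column 232–233, against 232.8 predicted, and the handle sits against the near cheek. Now grip the lid lip.

Request:
move_arm(
  series=[
    {"grip": 0.45, "xyz": [2.9, 0.9, 10], "angular": [0.001, 0, 0.011]},
    {"grip": 0.45, "xyz": [2.9, 0.9, 20], "angular": [0.001, 0, 0.011]},
    {"grip": 0.45, "xyz": [2.9, 0.9, 26], "angular": [0.001, 0, 0.011]},
    {"grip": 0.45, "xyz": [2.9, 0.9, 27.5], "angular": [0.001, 0, 0.011]},
    {"grip": 0.45, "xyz": [2.9, 0.9, 27.5], "angular": [0.001, 0, 0.011]},
  ],
)

```text
time_s: 42.0
tcp_pos: [0.5487, -0.3648, 0.0189]
ee_rot: [[0.068, -0.998, 0.002], [-0.998, -0.068, -0.0], [0.0, -0.002, -1.0]]
wrist_force: [0.7, 0.2, 0.3]
gripper_width: 0.445
gripper_force: 0.0
```

Request:
move_arm(
  series=[
    {"grip": 0, "xyz": [0, 0, 0], "angular": [0, 0, 0]},
    {"grip": 0, "xyz": [0, 0, 0], "angular": [0, 0, 0]},
    {"grip": 0, "xyz": [0, 0, 0], "angular": [0, 0, 0]},
    {"grip": 0, "xyz": [0, 0, 0], "angular": [0, 0, 0]},
    {"grip": 0, "xyz": [0, 0, 0], "angular": [0, 0, 0]},
    {"grip": 0, "xyz": [0, 0, 0], "angular": [0, 0, 0]},
  ],
)

```text
time_s: 42.6
tcp_pos: [0.5488, -0.3647, 0.0194]
ee_rot: [[0.068, -0.998, 0.003], [-0.998, -0.068, -0.0], [0.001, -0.003, -1.0]]
wrist_force: [-0.8, -0.1, 1.4]
gripper_width: 0.111
gripper_force: 30.0
```

```bash
python3 - <<'E'
from h import *
st()
c=cap('top');i=cv2.cvtColor(c['img'],cv2.COLOR_RGB2BGR)
E
```

```text
t 42.6 p [ 548.8 -364.7   19.4] yaw y -176.13 w 0.111 gf 30.001078248023987 F [-0.8 -0.1  1.4] j [-19.6  35.9  -7.3  -0.  -46.6  23.5]
```

Request:
move_arm(
  series=[
    {"grip": 0, "xyz": [0, 0, -30], "angular": [0, 0, 0]},
    {"grip": 0, "xyz": [0, 0, -75], "angular": [0, 0, 0]},
    {"grip": 0, "xyz": [0, 0, -115], "angular": [0, 0, 0]},
    {"grip": 0, "xyz": [-45, 0, -115], "angular": [0, 0, 0]},
    {"grip": 0, "xyz": [-90, 0, -115], "angular": [0, 0, 0]},
    {"grip": 0, "xyz": [-135, 0, -115], "angular": [0, 0, 0]},
    {"grip": 0, "xyz": [-180, 0, -115], "angular": [0, 0, 0]},
    {"grip": 0, "xyz": [-222, 0, -115], "angular": [0, 0, 0]},
    {"grip": 0, "xyz": [-222, 0, -115], "angular": [0, 0, 0]},
    {"grip": 0, "xyz": [-222, 0, -115], "angular": [0, 0, 0]},
  ],
)

```text
time_s: 43.65
tcp_pos: [0.5334, -0.1422, 0.1341]
ee_rot: [[0.07, -0.998, 0.002], [-0.998, -0.07, -0.0], [0.0, -0.002, -1.0]]
wrist_force: [-0.1, -0.2, -2.3]
gripper_width: 0.111
gripper_force: 30.0
```

```bash
python3 - <<'E'
from h import *
st();shift(tgt((.533,-.1412,.095),184))
E
```

```text
t 43.65 p [ 533.4 -142.2  134.1] yaw y -176.01 w 0.111 gf 30.009186565876007 F [-0.1 -0.2 -2.3] j [  1.9  19.4 -16.9   0.  -53.5   2.1]
shift mm [-1.   0.4 39.1] rot [-0.0025 -0.0004 -0.0002]
```

Request:
move_arm(
  series=[
    {"grip": 0, "xyz": [-1, 0.4, 15], "angular": [-0.002, 0, 0]},
    {"grip": 0, "xyz": [-1, 0.4, 30], "angular": [-0.002, 0, 0]},
    {"grip": 0, "xyz": [-1, 0.4, 38], "angular": [-0.002, 0, 0]},
    {"grip": 0, "xyz": [-1, 0.4, 40], "angular": [-0.002, 0, 0]},
    {"grip": 0, "xyz": [-1, 0.4, 40], "angular": [-0.002, 0, 0]},
  ],
)

```text
time_s: 44.15
tcp_pos: [0.5332, -0.143, 0.0939]
ee_rot: [[0.067, -0.998, 0.0], [-0.998, -0.067, -0.001], [0.001, -0.0, -1.0]]
wrist_force: [-0.1, 0.2, -1.0]
gripper_width: 0.112
gripper_force: 30.0
```

```bash
python3 - <<'E'
from h import *
st();shift(tgt((.533,-.1412,.0774),184))
s=cap('scene','s7.png')
E
```

```text
t 44.15 p [ 533.2 -143.    93.9] yaw y -176.19 w 0.112 gf 30.008956789970398 F [-0.1  0.2 -1. ] j [  1.8  22.2 -19.5   0.1 -48.3   1.9]
shift mm [-1.8  0.1 16.5] rot [-0.0002 -0.0007 -0.0032]
```

Lower the last 16 mm in guarded steps.

Request:
move_arm(
  series=[
    {"grip": 0, "xyz": [-1.5, 0, 4], "angular": [0, 0, -0.002]},
    {"grip": 0, "xyz": [-1.5, 0, 8], "angular": [0, 0, -0.002]},
    {"grip": 0, "xyz": [-1.5, 0, 11], "angular": [0, 0, -0.002]},
    {"grip": 0, "xyz": [-1.5, 0, 13], "angular": [0, 0, -0.002]},
    {"grip": 0, "xyz": [-1.5, 0, 13], "angular": [0, 0, -0.002]},
  ],
)

```text
time_s: 44.7
tcp_pos: [0.5329, -0.1407, 0.0807]
ee_rot: [[0.069, -0.998, -0.0], [-0.998, -0.069, -0.0], [0.0, 0.0, -1.0]]
wrist_force: [-0.5, 0.1, -1.5]
gripper_width: 0.114
gripper_force: 30.0
```

Request:
move_arm(
  series=[
    {"grip": 0, "xyz": [0, 0, 1.5], "angular": [0, 0, 0]},
    {"grip": 0, "xyz": [0, 0, 3], "angular": [0, 0, 0]},
    {"grip": 0, "xyz": [0, 0, 3], "angular": [0, 0, 0]},
  ],
)

```text
time_s: 45.0
tcp_pos: [0.533, -0.1408, 0.078]
ee_rot: [[0.069, -0.998, 0.001], [-0.998, -0.069, -0.0], [0.0, -0.0, -1.0]]
wrist_force: [-0.7, -0.4, -2.3]
gripper_width: 0.112
gripper_force: 30.0
```

```bash
python3 - <<'E'
from h import *
st()
E
```

```text
t 45.0 p [ 533.  -140.8   78. ] yaw y -176.02 w 0.112 gf 30.005835592746735 F [-0.7 -0.4 -2.3] j [  2.1  23.3 -20.6   0.  -46.1   1.9]
```

Request:
move_arm(
  series=[
    {"grip": 0, "xyz": [0, 0, 1], "angular": [0, 0, 0]},
    {"grip": 0, "xyz": [0, 0, 1.6], "angular": [0, 0, 0]},
    {"grip": 0, "xyz": [0, 0, 1.6], "angular": [0, 0, 0]},
  ],
)

```text
time_s: 45.3
tcp_pos: [0.5332, -0.1408, 0.0773]
ee_rot: [[0.07, -0.998, 0.001], [-0.998, -0.07, -0.001], [0.001, -0.001, -1.0]]
wrist_force: [-1.9, 0.3, 4.5]
gripper_width: 0.111
gripper_force: 30.0
```

Request:
move_arm(
  series=[
    {"grip": 0.4, "xyz": [0, 0, -0.5], "angular": [0, 0, 0]},
    {"grip": 0.4, "xyz": [0, 0, -0.5], "angular": [0, 0, 0]},
    {"grip": 0.4, "xyz": [0, 0, -0.5], "angular": [0, 0, 0]},
    {"grip": 0.4, "xyz": [0, 0, -0.5], "angular": [0, 0, 0]},
    {"grip": 0.4, "xyz": [0, 0, -30], "angular": [0, 0, 0]},
    {"grip": 0.4, "xyz": [0, 0, -75], "angular": [0, 0, 0]},
    {"grip": 0.4, "xyz": [0, 0, -110], "angular": [0, 0, 0]},
    {"grip": 0.4, "xyz": [50, 0, -110], "angular": [0, 0, 0]},
    {"grip": 0.4, "xyz": [100, 0, -110], "angular": [0, 0, 0]},
    {"grip": 0.4, "xyz": [150, 0, -110], "angular": [0, 0, 0]},
  ],
)

```text
time_s: 46.3
tcp_pos: [0.5438, -0.2915, 0.1871]
ee_rot: [[0.071, -0.997, 0.002], [-0.997, -0.071, -0.001], [0.001, -0.002, -1.0]]
wrist_force: [1.3, 0.3, 0.1]
gripper_width: 0.401
gripper_force: 0.0
```

Request:
move_arm(
  series=[
    {"grip": 0.4, "xyz": [50, 0, 0], "angular": [0, 0, 0]},
    {"grip": 0.4, "xyz": [100, 0, 0], "angular": [0, 0, 0]},
    {"grip": 0.4, "xyz": [140, 0, 0], "angular": [0, 0, 0]},
    {"grip": 0.4, "xyz": [140, 0, 0], "angular": [0, 0, 0]},
    {"grip": 0.4, "xyz": [140, 0, 0], "angular": [0, 0, 0]},
  ],
)

```text
time_s: 46.8
tcp_pos: [0.5525, -0.4307, 0.1854]
ee_rot: [[0.067, -0.998, -0.001], [-0.998, -0.067, 0.001], [-0.001, 0.001, -1.0]]
wrist_force: [-0.2, 0.1, 0.2]
gripper_width: 0.4
gripper_force: 0.0
```

```bash
python3 - <<'E'
from h import *
st()
c=cap('top','t8.png');s=cap('scene','s8.png');i=cv2.imread('pics/t8.png');j=cv2.imread('pics/s8.png')
a=cv2.resize(i[80:320,110:410],(800*3//6,320),interpolation=cv2.INTER_CUBIC)
b=cv2.resize(j[150:300,260:440],(384,320),interpolation=cv2.INTER_CUBIC)
cv2.imwrite('pics/c12.png',cv2.convertScaleAbs(np.hstack([a,b]),alpha=1.5))
E
```

```text
t 46.8 p [ 552.5 -430.7  185.4] yaw y -176.14 w 0.4 gf 0.0 F [-0.2  0.1  0.2] j [-24.8  30.7   9.7  -0.  -69.   28.6]
```

View pics/c12.png

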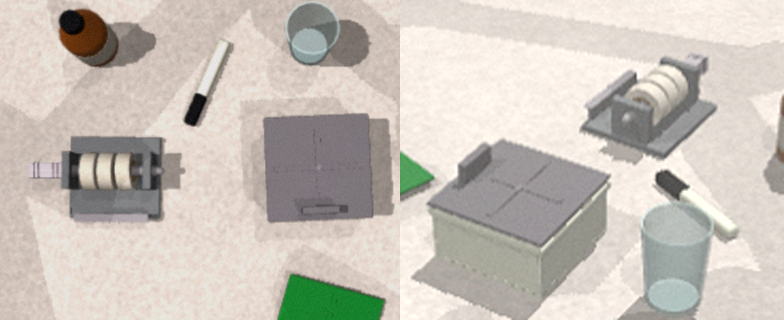

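The final view shows the lid seated flat on the tub with its lip towards the robot. The spindle runs through both cheeks and the three rolls: handle at left (47,170) against the cheek, tip out at right (175,170). The bystanders haven't moved, so I'm handing in.

```bash
python3 -c "
from station import r
print(r.finish_job())"
```

```text
the job is handed in; nothing more can be done
None
```

I handed in the job after about 47 s of robot time: all three rolls are in the dispenser, the spindle is through both cheeks with its handle home, and the lid is back on the tub. The final picture shows the beaker, bottle and marker undisturbed, though the hand-in call returned no verdict.

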